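Restock the seasoning rack, new behind opened

TASK

Restock the seasoning rack first in, first out. One opened jar (white sticker on the cap) was put back in the rear row of the grey rack: bring it forward into the empty front compartment of its own lane, and leave the other opened jars where they stand. Move the four new jars from the black carrier into the rear row, each straight behind the opened jar with the same cap colour; set every jar down upright on the rack's floor, never dropping one.

Things in the scene. Friction and masses are not known exactly. Their poses are not given: they have to be found in the camera images.
- jar_rack: Fixed grey rack, 153 (x) by 239 (y) mm, open on top; white ticket rail on its front (-x, robot's side, to 85 mm). Origin: centre of underside; x front to rear, z up. Four lanes, centres y = -88.5, -29.5, 29.5, 88.5; front compartments at x = -37.5, rear at +37.5, each 72 (x) by 56 (y) inside. Floor 4 thick; walls 3 thick, tops 22 above the table, cross wall front/rear 16.
- carrier: Fixed black carrier, a box 212 (x) by 58 (y) mm, open on top, steel loop grip at each end (18 mm out, 22 high). Origin: centre of underside; x along the row of jars, z up. Floor 4 mm thick, walls 24 high. Four pockets, 49 (x) by 50 (y), at x = -78, -26, 26, 78, each with one new jar at the start, in any order.
- red_new: New, unopened jar: amber glass, paper label, plain red screw cap; a cylinder 40 mm in diameter and 72 mm high (cap from 54 mm up), about 0.12 kg. At the start it stands in the carrier. Origin: centre of the underside, z up along the jar.
- red_opened: Opened jar of the same kind, with a red screw cap that bears a round white sticker of 22 mm: 40 mm in diameter, 72 mm high, about 0.09 kg, loose. Each lane of the rack holds one opened jar at the start, in any order of colours: three in their front compartments, one, of any colour, in the rear one. Origin: centre of the underside, z up along the jar.
- yellow_new: New, unopened jar: amber glass, paper label, plain yellow screw cap; a cylinder 40 mm in diameter and 72 mm high (cap from 54 mm up), about 0.12 kg. At the start it stands in the carrier. Origin: centre of the underside, z up along the jar.
- yellow_opened: Opened jar of the same kind, with a yellow screw cap that bears a round white sticker of 22 mm: 40 mm in diameter, 72 mm high, about 0.09 kg, loose. Each lane of the rack holds one opened jar at the start, in any order of colours: three in their front compartments, one, of any colour, in the rear one. Origin: centre of the underside, z up along the jar.
- green_new: New, unopened jar: amber glass, paper label, plain green screw cap; a cylinder 40 mm in diameter and 72 mm high (cap from 54 mm up), about 0.12 kg. At the start it stands in the carrier. Origin: centre of the underside, z up along the jar.
- green_opened: Opened jar of the same kind, with a green screw cap that bears a round white sticker of 22 mm: 40 mm in diameter, 72 mm high, about 0.09 kg, loose. Each lane of the rack holds one opened jar at the start, in any order of colours: three in their front compartments, one, of any colour, in the rear one. Origin: centre of the underside, z up along the jar.
- blue_new: New, unopened jar: amber glass, paper label, plain blue screw cap; a cylinder 40 mm in diameter and 72 mm high (cap from 54 mm up), about 0.12 kg. At the start it stands in the carrier. Origin: centre of the underside, z up along the jar.
- blue_opened: Opened jar of the same kind, with a blue screw cap that bears a round white sticker of 22 mm: 40 mm in diameter, 72 mm high, about 0.09 kg, loose. Each lane of the rack holds one opened jar at the start, in any order of colours: three in their front compartments, one, of any colour, in the rear one. Origin: centre of the underside, z up along the jar.
There are look-alikes about, which are no part of the job. What is shaped like the blue_new but purple is not meant.

How it is judged:
By the outcome, as a careful person would: the job done as asked, in the order asked, and still so for the second after the job is handed in, with the robot touching nothing.
It also fails if it takes over 90 s, if anything falls off the work surface, if the arm or the gripper's body presses on something with over 40 N, if the wrist force passes 120 N, or if a joint passes its speed limit or range.

ROBOT

A 6-joint arm with a two-finger parallel gripper is mounted at the origin on a cart in front of the work surface, level with it; the furniture and walls round the work are solid. World frame = base frame: x ahead of the robot, y to its left, z up, the work surface at z = 0. Lengths are in m, angles in degrees, forces in N, time in s.
With the tool pointing down it reaches from about 0.35 to 0.875 m from the base axis. Payload 4.2 kg.
Tool frame: the origin (TCP) lies midway between the tips of the shut fingers; the grasp point (between the pads) lies 19 mm behind it (r.pinch_z is the distance from the TCP to the grasp point, in m); z points along the fingers, y is the line along which they close (so a half turn about z gives the same grasp; the last joint's range is limited). The gripper opens to 87 mm and grips with 3 to 60 N. Pads are 19 mm wide; open, the fingers measure 117 mm over their backs; the gripper's body (75 mm by 190 mm) begins 51 mm behind the grasp point.
Start: joints at [80.879, 22.042, 0.453, 0, -68.411, -14.817], TCP at [0.254, 0.571, 0.223] pointing down, gripper open.
Joint ranges: [-179.83, 179.83], [-69.29, 118.12], [-61.27, 80.66], [-181.25, 117.63], [-171.15, -9.14], [-177.46, 177.46]. Speed limits (degrees/s): [159.86, 159.86, 180, 180, 180, 180].

INTERFACE

Orientations are given as a 3x3 rotation matrix whose columns are the frame's x, y, z axes.
In Python, from station import r, imaging, models gives the robot as it stands. The module is installed in compiled form; this text tells all that it offers.
- The arm moves only by the tool apply_moves, never from a script. Its argument "moves" is a list of rows, each a list of 2 entries, a list of its own where there are three numbers: the shift along the tool's x, y, z in m, then the turn about the tool's z in degrees. A call has 1 to 5 rows; each row shifts and turns the commanded pose from where the row before left it, along the tool's axes as they then stand; what a row does not reach is not made up. A row lasts 1/12 s, in which the tool goes at most 41.7 mm and 7.16 degrees, less where a joint would pass 70% of its speed; a pose out of reach is approached as far as the arm can. A call is refused whole if a number of a shift passes 0.0417 or a number of a turn 7.16, either way. A call with a gripper value outside its range is refused whole. "hand" is the finger opening in m, from 0 to 0.087, set as the call begins (left out, the last holds). The fingers move at their own pace and stop on an object; the grip force is fixed at half the most. Time passes only in rows, so rows that do not move let the fingers close. It gives the time, the measured TCP pose, the force, the opening and the grip force at its end, in the units of the state.
- r.sense(): the state, without advancing time (a new reading comes with each control period).
- imaging.capture(name): name is "scene" or "top" or "wrist"; returns a dict with "frame" (384x512x3 uint8, blue, green, red), "intrinsics" (3x3 intrinsics, pixels), "dist" ([k1, k2, p1, p2, k3] as OpenCV has them; the pictures are not rectified), "eye" and "orientation" of the camera in the world. Camera axes: x right, y down, z forward; pixel columns grow to the right and rows downward; lengths in m; the calibration is good to about 2 mm. A picture is of the moment at which its call begins. There is no depth.
- r.finish_job(): hands the job in; it is judged then, once.
Trained networks look in a picture, given as the dict that the camera call returned (one of the last four; its "shot" number tells which), for a name from the list of things; names that differ only in an ending like _2 or _b are one class to them, and where a whole thing is asked for, a point or a joint stands for the part that bears it (a point fixed in the world has none). Each returns a list of dicts, best first, with "confidence" (0 to 1); they miss things now and then, are a little off and sometimes report something else, mostly with a low value. They report only what shows in the picture. A call takes as long as a camera call. They do not tell look-alikes from the thing itself.
- models.cut_out(picture, target): "region" (384x512 bool, what is visible of it) and "extent" ([left, top, width, height] as shares, 0 to 1, of the picture: columns of its width, rows of its height, round what is visible of it).
- models.place_of(picture, target): "at" ([column, row] as shares, 0 to 1, of the picture: columns of its width, rows of its height: a listed point, or the origin of a listed thing).
The state is a dict: "time_s": time; "joints": joint angles; "joint_velocities": joint speeds; "effort": joint torques, N m; "tcp_pos": TCP position; "ee_rot": TCP orientation; "wrist_force": force on the tool from outside, world axes, zero at the start; "moment": the same for the moment, N m; "gripper_width": opening from 0.0 (shut) to 1.0 (fully open); "gripper_force": force on a finger pad.
Only numpy, scipy, OpenCV 4.12 (cv2) and the standard library are available. Lean on these libraries where they do the work, as an engineer would, in place of code of your own. Each camera call takes 0.05 s, during which the arm holds its last target. There are 200 camera calls.

## Working session

There is one attempt and no reset: what is moved stays moved. The work goes in short steps, Python scripts to look and compute and a tool call to move; the robot and the scene stay as the last step left them, time stands still between calls to the robot, and variables do not carry over. Pictures are saved under pics/ and viewed, at most 14 in all, crops included, and the job is handed in when it is done.

Besides the shell and the picture viewer there is one more tool, called after "Request:" by a JSON object that holds its "name" and its "arguments". apply_moves: Moves the arm, as the interface text tells. Its arguments: {"type":"object","properties":{"moves":{"type":"array"},"hand":{"type":"number"}},"required":["moves"]}

```bash
mkdir -p pics
python3 - <<'E'
from station import r, imaging, models
import cv2,numpy as np
s=r.sense();print(s['time_s'],s['tcp_pos'],np.round(s['ee_rot'],3).tolist(),r.pinch_z)
for n in("scene","top"):
    p=imaging.capture(n);cv2.imwrite(f"pics/{n}0.png",p["frame"])
    print(n,np.round(p['eye'],4).tolist(),np.round(p['orientation'],4).tolist(),np.round(p['intrinsics'],1).tolist(),p['dist'])
    for t in["jar_rack","carrier"]+[c+k for c in("red","yellow","green","blue") for k in("_new","_opened")]:
        print(t,[(np.round(np.array(d['at'])*[512,384],1).tolist(),round(d['confidence'],2)) for d in models.place_of(p,t)[:3]])
E
```

```text
0.0 [0.25332918 0.57071381 0.22144318] [[0.914, -0.406, -0.001], [-0.406, -0.914, -0.002], [0.0, 0.002, -1.0]] 0.0187
scene [0.0019, -0.7804, 0.6637] [[0.8884, -0.2144, 0.4059], [-0.4591, -0.4234, 0.781], [0.0044, -0.8802, -0.4746]] [[494.2, 0.0, 261.2], [0.0, 494.2, 183.3], [0.0, 0.0, 1.0]] [-0.17455122  0.          0.          0.          0.        ]
jar_rack [([319.5, 220.5], 0.94)]
carrier [([217.6, 180.9], 0.72)]
red_new [([210.0, 191.5], 0.86), ([281.5, 213.5], 0.71)]
red_opened [([333.3, 243.9], 0.78)]
yellow_new [([218.7, 180.8], 0.77)]
yellow_opened [([319.5, 233.8], 0.75), ([333.1, 245.3], 0.63)]
green_new [([225.3, 168.2], 0.66), ([320.1, 224.0], 0.52)]
green_opened [([282.4, 213.5], 0.55)]
blue_new [([185.5, 162.1], 0.76), ([219.1, 171.8], 0.75)]
blue_opened [([325.3, 212.9], 0.83)]
top [0.3805, 0.2557, 0.9936] [[0.0273, -0.9866, 0.1608], [-0.9995, -0.0292, -0.0097], [0.0142, -0.1605, -0.9869]] [[435.6, 0.0, 254.8], [0.0, 435.6, 189.0], [0.0, 0.0, 1.0]] [-0.0847385  0.         0.         0.         0.       ]
jar_rack [([340.1, 165.5], 0.94)]
carrier [([196.0, 215.4], 0.81)]
red_new [([217.5, 235.6], 0.71)]
red_opened [([377.5, 173.4], 0.55)]
yellow_new [([203.0, 226.0], 0.62)]
yellow_opened [([350.9, 177.8], 0.8)]
green_new [([168.1, 194.0], 0.54)]
green_opened [([302.4, 188.9], 0.58)]
blue_new [([186.2, 214.2], 0.58), ([126.9, 234.2], 0.58), ([338.6, 168.9], 0.23)]
blue_opened [([322.4, 151.5], 0.57), ([193.5, 217.4], 0.53)]
```

```bash
cd pics; python3 -c "
import cv2
a=cv2.imread('scene0.png')[110:310,130:400];b=cv2.imread('top0.png')[100:300,80:430]
cv2.imwrite('s1.png',cv2.resize(a,None,fx=2.9,fy=2.9));cv2.imwrite('t1.png',cv2.resize(b,None,fx=2.2,fy=2.2))"
```

```text
(no output)
```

View pics/s1.png

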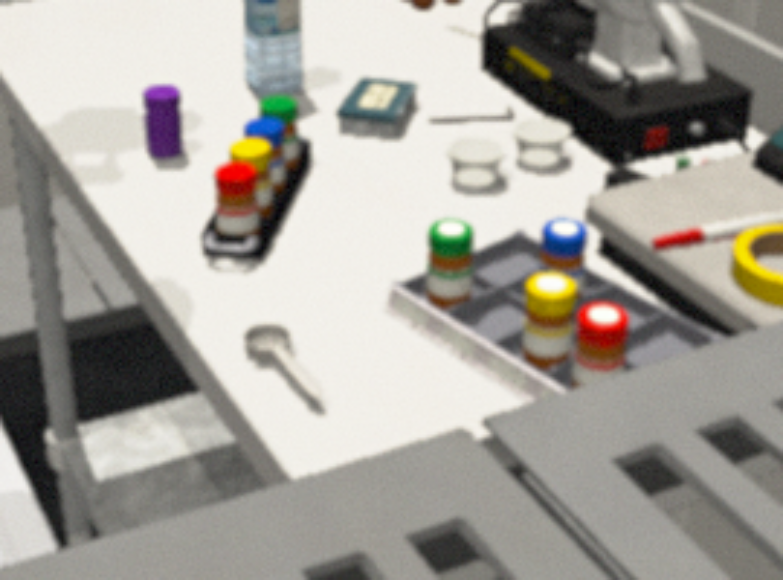

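View pics/t1.png

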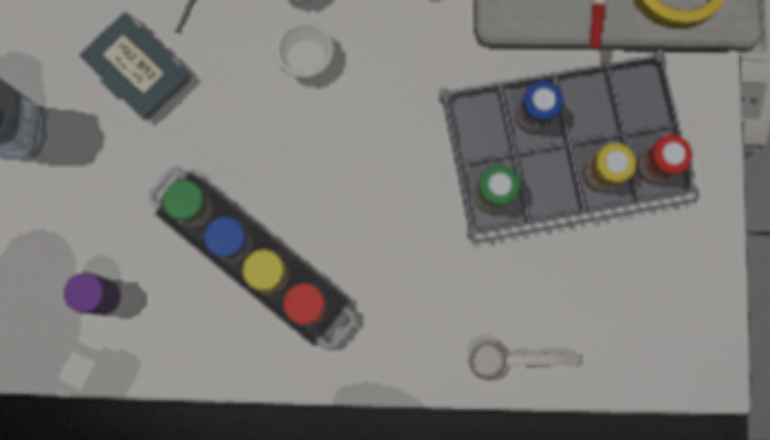

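Green, blue, yellow and red opened jars stand in lanes left to right. The blue one is in the rear (top view crop at 543,100) and the others are in front. The carrier, from upper left, holds green, blue, yellow and red; the lone purple jar is a decoy. Next I triangulate the caps and fit the rack corners.

```bash
cat > h.py <<'E'
from station import r, imaging, models
import cv2,numpy as np
from scipy.optimize import least_squares
HSV={'red':[(0,8),(172,180)],'yellow':[(22,34)],'green':[(48,80)],'blue':[(105,124)]}
def proj(p,X):
    R=np.array(p['orientation']).T;t=-R@np.array(p['eye'])
    return cv2.projectPoints(np.float64(X).reshape(-1,3),cv2.Rodrigues(R)[0],t,np.array(p['intrinsics']),np.array(p['dist']))[0].reshape(-1,2)
def onplane(p,uv,z):
    n=cv2.undistortPoints(np.float64(uv).reshape(-1,1,2),np.array(p['intrinsics']),np.array(p['dist'])).reshape(-1,2)
    d=np.c_[n,np.ones(len(n))]@np.array(p['orientation']).T
    e=np.array(p['eye']);return e+d*((z-e[2])/d[:,2])[:,None]
def blobs(p,c,minarea=40):
    h=cv2.cvtColor(p['frame'],cv2.COLOR_BGR2HSV);m=np.zeros(h.shape[:2],np.uint8)
    for a,b in HSV[c]: m|=cv2.inRange(h,(a,130,60),(b,255,255))
    out=[]
    for k in cv2.findContours(m,cv2.RETR_EXTERNAL,cv2.CHAIN_APPROX_NONE)[0]:
        k=cv2.convexHull(k);A=cv2.contourArea(k)
        if A>minarea: M=cv2.moments(k);out.append((M['m10']/M['m00'],M['m01']/M['m00'],A))
    return out
th=np.linspace(0,2*np.pi,24)
def capc(p,x,y,z):  # centroid of the projected cap, cap top at z
    P=np.array([(x+.02*np.cos(t),y+.02*np.sin(t),q) for t in th for q in(z,z-.018)])
    M=cv2.moments(cv2.convexHull(np.float32(proj(p,P))));return np.array([M['m10'],M['m01']])/M['m00']
def solve(obs,z=None,x0=(.45,.1)):
    if z is None: s=least_squares(lambda v:np.concatenate([capc(p,*v)-c for p,c in obs]),[*x0,.076])
    else: s=least_squares(lambda v:np.concatenate([capc(p,*v,z)-c for p,c in obs]),x0)
    return s.x,np.abs(s.fun).max()
E
python3 - <<'E'
from h import *
S=imaging.capture("scene");T=imaging.capture("top");W=imaging.capture("wrist")
cv2.imwrite("pics/w0.png",W['frame'])
for c in HSV:
    bs,bt=blobs(S,c),blobs(T,c)
    for b in bt:
        # match each top blob with scene blob of the least residual
        best=min(((solve([(T,np.array(b[:2])),(S,np.array(q[:2]))]),q) for q in bs),key=lambda k:k[0][1])
        (v,res),q=best
        if res<6: print(c,np.round(v,4),'res',round(res,2),'fixed z',np.round(solve([(T,np.array(b[:2]))],.076)[0],4),'T',np.round(b,0),'S',np.round(q,0))
cor=np.array([(445,95),(660,62),(692,195),(472,238)])/2.2+[80,100]
P=onplane(T,cor,.022)[:,:2];print(np.round(P,4).tolist())
M=np.array([(76.5,119.5),(76.5,-119.5),(-85,-119.5),(-85,119.5)])/1e3
f=lambda v:((M@np.array([[np.cos(v[2]),np.sin(v[2])],[-np.sin(v[2]),np.cos(v[2])]])+v[:2])-P).ravel()
s=least_squares(f,[.5,0,0]);print('rack',s.x[:2],np.degrees(s.x[2]),np.round(s.fun*1e3,1))
print('bottle/other',np.round(onplane(T,np.array([(0,100),(45,130),(85,292)])/2.2+[80,100],.1),3).tolist())
E
```

```text
red [0.4243 0.3221 0.0754] res 0.09 fixed z [0.4244 0.322 ] T [218. 238. 258.] S [211. 171. 128.]
red [ 0.5814 -0.0366  0.077 ] res 0.37 fixed z [ 0.5822 -0.0373] T [385. 170. 236.] S [337. 222. 234.]
red [0.7118 0.0375 0.0821] res 0.12 fixed z [0.7143 0.036 ] T [351. 111.  89.] S [364. 192.  57.]
yellow [0.4566 0.3627 0.0782] res 0.35 fixed z [0.4561 0.3629] T [199. 222. 254.] S [217. 162.  98.]
yellow [0.5708 0.0202 0.0773] res 0.34 fixed z [0.5718 0.0195] T [359. 174. 242.] S [319. 211. 221.]
yellow [ 0.7647 -0.0478  0.0865] res 0.42 fixed z [ 0.7698 -0.0517] T [ 389.   90. 1530.] S [403. 201. 958.]
blue [0.4873 0.4013 0.0801] res 0.44 fixed z [0.4872 0.4022] T [182. 207. 222.] S [222. 154.  74.]
blue [0.6327 0.0918 0.0755] res 0.49 fixed z [0.6337 0.0912] T [327. 145. 220.] S [324. 192. 107.]
[[0.6475, 0.1857], [0.6918, -0.0433], [0.549, -0.074], [0.4977, 0.1556]]
rack [0.60066079 0.05687831] 11.767988837734201 [ 3.7  3.7  8.2 -1.2 -7.2 -3.5 -4.6  1. ]
bottle/other [[0.609, 0.622, 0.1], [0.58, 0.575, 0.1], [0.427, 0.524, 0.1]]
```

```bash
sed -i "s/(48,80)/(40,85)/" h.py
cat >> h.py <<'E'
def plan(*targets,step=.0417,pose=None):
    """rows to pass the targets (x,y,z,yaw of tool x) one after the other, rounded, fed back"""
    if pose is None:
        s=r.sense();R=np.array(s['ee_rot']);pose=[*s['tcp_pos'],np.degrees(np.arctan2(R[1,0],R[0,0]))]
    p=np.array(pose[:3],float);yaw=pose[3];rows=[]
    for t in targets:
        d=np.array(t[:3])-p;dy=(t[3]-yaw+180)%360-180
        n=int(np.ceil(max(np.linalg.norm(d)/(min(step,t[4]) if len(t)>4 else step),abs(dy)/7.1,1)-1e-6))
        p0=p.copy();y0=yaw
        for i in range(1,n+1):
            a=np.radians(yaw);A=np.array([[np.cos(a),np.sin(a),0],[np.sin(a),-np.cos(a),0],[0,0,-1]])
            q=np.clip(np.round(A.T@(p0+d*i/n-p),3),-.041,.041);w=-round(y0+dy*i/n-yaw,1)+0.0
            p=p+A@q;yaw-=w;rows.append([q.tolist(),w])
    for i in range(0,len(rows),5): print(str(rows[i:i+5]).replace(' ',''))
    print('end',np.round(p,4),round(yaw,1))
E
python3 - <<'E'
from h import *
T=imaging.capture("top");S=imaging.capture("scene")
for b in blobs(T,'green'):
    print(np.round(b,0),min((solve([(T,np.array(b[:2])),(S,np.array(q[:2]))]) for q in blobs(S,'green')),key=lambda k:k[1]))
W=imaging.capture("wrist");s=r.sense()
print('cam in tool',np.array(s['ee_rot']).T@(np.array(W['eye'])-s['tcp_pos']),np.round(np.array(s['ee_rot']).T@W['orientation'],2).tolist())
plan((.60,.06,.24,-78.2),step=.037)
E
```

```text
cam in tool [ 0.06884019 -0.00048745 -0.1613735 ] [[0.0, -0.97, -0.25], [1.0, 0.0, 0.0], [0.0, -0.25, 0.97]]
[[[0.031,0.019,-0.001],np.float64(3.2)],[[0.032,0.018,-0.001],np.float64(3.2)],[[0.032,0.015,-0.001],np.float64(3.2)],[[0.034,0.014,-0.001],np.float64(3.2)],[[0.034,0.012,-0.001],np.float64(3.2)]]
[[[0.035,0.01,-0.001],np.float64(3.2)],[[0.036,0.008,-0.001],np.float64(3.1)],[[0.036,0.006,-0.001],np.float64(3.2)],[[0.036,0.004,-0.001],np.float64(3.2)],[[0.036,0.002,-0.001],np.float64(3.2)]]
[[[0.036,0.0,-0.001],np.float64(3.2)],[[0.037,-0.002,-0.001],np.float64(3.2)],[[0.036,-0.004,-0.001],np.float64(3.2)],[[0.036,-0.006,-0.001],np.float64(3.2)],[[0.035,-0.008,-0.001],np.float64(3.2)]]
[[[0.035,-0.01,-0.001],np.float64(3.2)],[[0.034,-0.012,-0.001],np.float64(3.2)]]
end [0.6003 0.0604 0.2396] -78.2
```

Request:
{"name": "apply_moves", "arguments": {"moves": [[[0.031,0.019,-0.001],3.2],[[0.032,0.018,-0.001],3.2],[[0.032,0.015,-0.001],3.2],[[0.034,0.014,-0.001],3.2],[[0.034,0.012,-0.001],3.2]], "hand": 0.062}}

```text
time_s: 1.82
tcp_pos: [0.3558, 0.4197, 0.2278]
ee_rot: [[0.765, -0.644, 0.0], [-0.644, -0.765, 0.0], [0.0, -0.0, -1.0]]
wrist_force: [0.8, 0.6, -0.0]
gripper_width: 0.745
gripper_force: 0.0
```

Request:
{"name": "apply_moves", "arguments": {"moves": [[[0.035,0.01,-0.001],3.2],[[0.036,0.008,-0.001],3.1],[[0.036,0.006,-0.001],3.2],[[0.036,0.004,-0.001],3.2],[[0.036,0.002,-0.001],3.2]]}}

```text
time_s: 2.23
tcp_pos: [0.4583, 0.269, 0.2329]
ee_rot: [[0.559, -0.829, 0.001], [-0.829, -0.559, 0.0], [-0.0, -0.001, -1.0]]
wrist_force: [1.8, -0.5, 0.5]
gripper_width: 0.714
gripper_force: 0.0
```

Request:
{"name": "apply_moves", "arguments": {"moves": [[[0.036,0,-0.001],3.2],[[0.037,-0.002,-0.001],3.2],[[0.036,-0.004,-0.001],3.2],[[0.036,-0.006,-0.001],3.2],[[0.035,-0.008,-0.001],3.2]]}}

```text
time_s: 2.65
tcp_pos: [0.5603, 0.1186, 0.2379]
ee_rot: [[0.309, -0.951, 0.001], [-0.951, -0.309, 0.0], [-0.0, -0.001, -1.0]]
wrist_force: [0.3, 0.7, -0.1]
gripper_width: 0.715
gripper_force: 0.0
```

Request:
{"name": "apply_moves", "arguments": {"moves": [[[0.035,-0.01,-0.001],3.2],[[0.034,-0.012,-0.001],3.2],[[0,0,0],0]]}}

```text
time_s: 2.9
tcp_pos: [0.6029, 0.0557, 0.2392]
ee_rot: [[0.197, -0.98, 0.001], [-0.98, -0.197, -0.001], [0.001, -0.0, -1.0]]
wrist_force: [-0.5, 0.9, 1.2]
gripper_width: 0.71
gripper_force: 0.0
```

Run:
```python
from h import *
T=imaging.capture("top");S=imaging.capture("scene");W=imaging.capture("wrist");s=r.sense()
print(s['time_s'],s['tcp_pos'],s['gripper_width'],s['wrist_force'])
cv2.imwrite("pics/w1.png",cv2.resize(W['frame'],None,fx=1.5,fy=1.5))
h=cv2.cvtColor(T['frame'],cv2.COLOR_BGR2HSV);print(h[190,162],h[195,168],h[188,302])
for c in HSV:
  for b in blobs(W,c,400):print(c,np.round(b),solve([(W,np.array(b[:2]))],.076,(.6,.06)))
```

```text
3.05 [0.60013908 0.05996725 0.23918987] 0.7096000027099852 [ 0.34846227  0.12775179 -0.38664218]
[ 66 113 115] [ 66 113 111] [ 23  22 104]
red [162. 139. 496.] (array([0.71474064, 0.03809057]), np.float64(1.1614448851560155e-06))
red [ 289.   97. 1045.] (array([ 0.58285968, -0.0366795 ]), np.float64(5.224766027822625e-06))
yellow [286. 149. 930.] (array([0.57265879, 0.02009612]), np.float64(3.82630801709638e-06))
yellow [ 118.   47. 8894.] (array([ 0.77152845, -0.04805106]), np.float64(1.0677579354023692e-07))
blue [224. 198. 797.] (array([0.63295642, 0.09235123]), np.float64(9.228379838077672e-07))
```

View pics/w1.png

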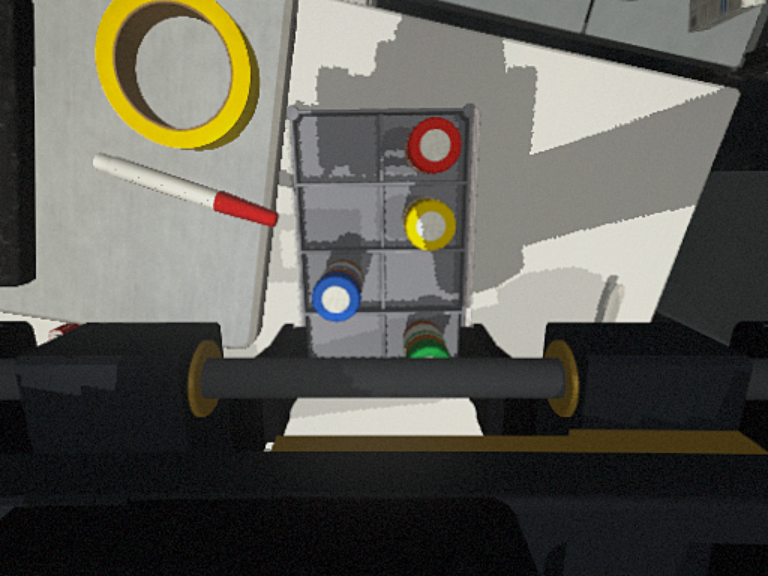

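The wrist view shows the rack lanes clearly, with blue in the rear at (335,298) and red, yellow and green in front. The grey box lies just behind the rack. Next I fit the rack and check the box clearance.

```bash
sed -i 's/w=-round(y0/w=-round(float(y0)/;s/(40,85),*/(40,85)/;s/y0+dy\*i\/n-yaw,1)/float(y0+dy*i\/n-yaw),1)/' h.py; sed -i 's/w=-round(float(y0)+dy\*i\/n-yaw,1)+0.0/w=-round(float(y0+dy*i\/n-yaw),1)+0.0/;s/w=-round(float(y0)+float(dy\*i\/n-yaw),1)/w=-round(float(y0+dy*i\/n-yaw),1)/;s/(a,130,60)/(a,95,50)/' h.py; grep -n "w=-" h.py
python3 - <<'E'
from h import *
W=imaging.capture("wrist");T=imaging.capture("top")
uv=np.array([(293,108),(473,107),(300,184),(303,251),(308,313),(467,183),(465,250),(462,310),(380,184),(383,250),(384,311)])/1.5
M=np.array([(76.5,-119.5),(-76.5,-119.5),(75,-59),(75,0),(75,59),(-75,-59),(-75,0),(-75,59),(0,-59),(0,0),(0,59)])/1e3
z=np.r_[[.022]*8,[.016]*3]
P=np.array([onplane(W,u,h)[0,:2] for u,h in zip(uv,z)])
rot=lambda a:np.array([[np.cos(a),-np.sin(a)],[np.sin(a),np.cos(a)]])
s=least_squares(lambda v:(M@rot(v[2]).T+v[:2]-P).ravel(),[.6,.06,.2],loss='soft_l1',f_scale=.003)
v=s.x;print('rack',v[:2],np.degrees(v[2]),np.round(((M@rot(v[2]).T+v[:2]-P)@rot(v[2]))*1e3,1).tolist())
for h in(.05,.07): print('box edge in rack frame',np.round((onplane(W,np.array([(293,20),(280,190),(268,240),(255,340)])/1.5,h)[:,:2]-v[:2])@rot(v[2])*1e3).tolist())
for n,p in dict(blue=(.633,.092),yel=(.5722,.020),red=(.5825,-.037)).items(): print(n,np.round((np.array(p)-v[:2])@rot(v[2])*1e3,1))
for x in(-.0375,.0375): print('cells',x,np.round(np.array([(x,y) for y in(-.0885,-.0295,.0295,.0885)])@rot(v[2]).T+v[:2],4).tolist())
for c in('green',):
  for p in(T,W):
    for b in blobs(p,c):print(c,np.round(b),solve([(p,np.array(b[:2]))],.076,(.6,.06))[0])
plan((.633,.092,.10,-78.2),(.633,.092,.036,-78.2,.025),step=.03)
E
```

```text
39:            q=np.clip(np.round(A.T@(p0+d*i/n-p),3),-.041,.041);w=-round(float(y0+dy*i/n-yaw),1)+0.0
rack [0.60061835 0.05638283] 12.273266559688564 [[2.6, 0.2], [-1.4, -0.4], [3.2, -0.2], [2.4, 0.2], [3.8, 0.5], [-2.2, -0.7], [-1.5, -0.3], [-2.1, 2.0], [-2.6, -0.9], [-0.5, -0.6], [-0.0, -0.2]]
box edge in rack frame [[64.0, -175.0], [83.0, -55.0], [96.0, -14.0], [114.0, 74.0]]
box edge in rack frame [[61.0, -168.0], [78.0, -55.0], [90.0, -17.0], [107.0, 66.0]]
blue [39.2 27.9]
yel [-35.5 -29.5]
red [-37.6 -87.4]
cells -0.0375 [[0.5828, -0.0381], [0.5702, 0.0196], [0.5577, 0.0772], [0.5452, 0.1349]]
cells 0.0375 [[0.6561, -0.0221], [0.6435, 0.0355], [0.631, 0.0932], [0.6184, 0.1508]]
green [163. 191. 216.] [0.52213499 0.44456928]
green [285. 233. 280.] [0.54947337 0.12329955]
[[[-0.005,-0.008,0.028],0.0],[[-0.004,-0.008,0.028],0.0],[[-0.005,-0.007,0.028],0.0],[[-0.005,-0.008,0.028],0.0],[[-0.004,-0.008,0.028],0.0]]
[[[-0.0,0.0,0.021],0.0],[[-0.0,0.0,0.021],0.0],[[-0.0,0.0,0.022],0.0]]
end [0.6333 0.0916 0.0356] -78.2
```

Request:
{"name": "apply_moves", "arguments": {"moves": [[[-0.005,-0.008,0.028],0],[[-0.004,-0.008,0.028],0],[[-0.005,-0.007,0.028],0],[[-0.005,-0.008,0.028],0],[[-0.004,-0.008,0.028],0]]}}

```text
time_s: 3.57
tcp_pos: [0.6334, 0.0927, 0.099]
ee_rot: [[0.207, -0.978, 0.001], [-0.978, -0.207, 0.0], [-0.0, -0.001, -1.0]]
wrist_force: [0.2, -0.4, 0.7]
gripper_width: 0.711
gripper_force: 0.0
```

Request:
{"name": "apply_moves", "arguments": {"moves": [[[0,0,0.02],0],[[0,0,0.022],0],[[0,0,0.021],0],[[0,0,0],0],[[0,0,0],0]]}}

```text
time_s: 3.98
tcp_pos: [0.6329, 0.0917, 0.0361]
ee_rot: [[0.206, -0.979, -0.002], [-0.979, -0.206, -0.001], [0.001, 0.002, -1.0]]
wrist_force: [1.5, -0.2, 0.2]
gripper_width: 0.712
gripper_force: 0.0
```

Request:
{"name": "apply_moves", "arguments": {"moves": [[[0,0,0],0],[[0,0,0],0],[[0,0,0],0],[[0,0,0],0],[[0,0,0],0]], "hand": 0.0}}

```text
time_s: 4.4
tcp_pos: [0.6341, 0.0909, 0.0377]
ee_rot: [[0.204, -0.979, 0.001], [-0.979, -0.204, 0.0], [-0.0, -0.001, -1.0]]
wrist_force: [-1.3, 0.8, 2.4]
gripper_width: 0.451
gripper_force: 30.0
```

Run:
```python
from h import *
p=[.6333,.0916,.0360,-78.2]
plan((.6333,.0916,.076,-78.2),(.559,.0775,.076,-78),(.559,.0775,.0365,-78,.02),pose=p,step=.027)
```

```text
[[[0.0,0.0,-0.02],0.0],[[0.0,0.0,-0.02],0.0],[[-0.0,0.025,0.0],-0.1],[[-0.001,0.025,0.0],0.0],[[-0.0,0.026,0.0],-0.1]]
[[[-0.0,-0.0,0.02],0.0],[[-0.0,-0.0,0.019],0.0]]
end [0.5587 0.0769 0.037 ] -78.0
```

Request:
{"name": "apply_moves", "arguments": {"moves": [[[0,0,-0.02],0],[[0,0,-0.02],0],[[0,0.025,0],0],[[0,0.025,0],0],[[0,0.026,0],0]]}}

```text
time_s: 4.82
tcp_pos: [0.5587, 0.0751, 0.0768]
ee_rot: [[0.203, -0.979, 0.001], [-0.979, -0.203, 0.001], [-0.0, -0.001, -1.0]]
wrist_force: [-1.1, -0.4, -0.8]
gripper_width: 0.449
gripper_force: 30.0
```

Request:
{"name": "apply_moves", "arguments": {"moves": [[[0,0,0],0],[[0,0,0.015],0],[[0,0,0.015],0],[[0,0,0.005],0],[[0,0,0.003],0]]}}

```text
time_s: 5.23
tcp_pos: [0.5589, 0.075, 0.0377]
ee_rot: [[0.204, -0.979, -0.002], [-0.979, -0.204, -0.001], [0.0, 0.002, -1.0]]
wrist_force: [-0.8, 1.7, 3.5]
gripper_width: 0.456
gripper_force: 30.0
```

Request:
{"name": "apply_moves", "arguments": {"moves": [[[0,0,0.001],0],[[0,0,0],0],[[0,0,0],0]]}}

```text
time_s: 5.48
tcp_pos: [0.56, 0.0755, 0.0381]
ee_rot: [[0.204, -0.979, 0.002], [-0.979, -0.204, 0.001], [-0.0, -0.002, -1.0]]
wrist_force: [-0.3, -0.3, -0.0]
gripper_width: 0.456
gripper_force: 30.0
```

Run:
```python
from h import *
for i in range(3): s=r.sense();print(s['tcp_pos'],s['wrist_force'],s['gripper_force'])
S=imaging.capture("scene");W=imaging.capture("wrist")
cv2.imwrite("pics/c1.png",np.hstack([cv2.resize(S['frame'][170:290,230:400],(425,300)),cv2.resize(W['frame'],(375,300))]))
```

```text
[0.56003635 0.07554609 0.03806538] [-0.31901001 -0.27844771 -0.00334307] 29.999485448934138
[0.56003635 0.07554609 0.03806538] [-0.31901001 -0.27844771 -0.00334307] 29.999485448934138
[0.56003635 0.07554609 0.03806538] [-0.31901001 -0.27844771 -0.00334307] 29.999485448934138
```

View pics/c1.png

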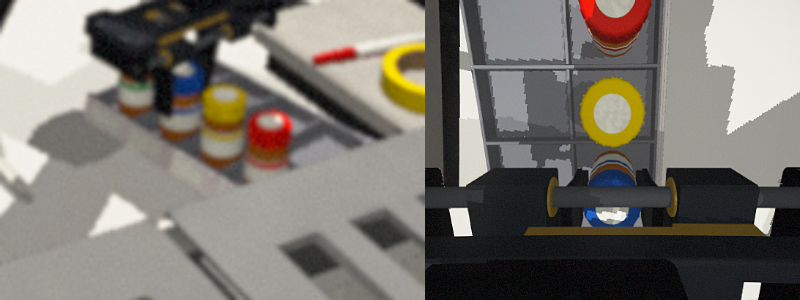

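The blue jar is between the pads in its front compartment (right part, 610,200). I lower the last millimetre and release.

Request:
{"name": "apply_moves", "arguments": {"moves": [[[0,0,0.001],0],[[0,0,0],0],[[0,0,0],0]]}}

```text
time_s: 5.83
tcp_pos: [0.5599, 0.0755, 0.0377]
ee_rot: [[0.204, -0.979, 0.001], [-0.979, -0.204, 0.0], [0.0, -0.001, -1.0]]
wrist_force: [-1.9, 0.2, 5.6]
gripper_width: 0.45
gripper_force: 30.0
```

Request:
{"name": "apply_moves", "arguments": {"moves": [[[0,0,0],0],[[0,0,0],0],[[0,0,0],0],[[0,0,0],0]], "hand": 0.058}}

```text
time_s: 6.17
tcp_pos: [0.5593, 0.0753, 0.0363]
ee_rot: [[0.204, -0.979, -0.0], [-0.979, -0.204, -0.0], [-0.0, 0.0, -1.0]]
wrist_force: [0.1, -0.3, -0.4]
gripper_width: 0.629
gripper_force: 0.0
```

Request:
{"name": "apply_moves", "arguments": {"moves": [[[0,0,-0.015],0],[[0,0,-0.025],0],[[0,0,-0.035],0],[[0,0,-0.039],0],[[0,0,0],0]]}}

```text
time_s: 6.58
tcp_pos: [0.5643, 0.0765, 0.1587]
ee_rot: [[0.206, -0.978, 0.015], [-0.979, -0.206, 0.003], [-0.0, -0.016, -1.0]]
wrist_force: [0.3, 0.5, 1.6]
gripper_width: 0.665
gripper_force: 0.0
```

Run:
```python
from h import *
s=r.sense();print(s['tcp_pos'],s['time_s'])
W=imaging.capture("wrist");T=imaging.capture("top")
for p in(W,T):
 for c in HSV:
  for b in blobs(p,c,100):
   print(c,np.round(b),np.round(solve([(p,np.array(b[:2]))],.076,(.6,.06))[0],4))
# carrier row: green..red ; hover on red
plan((.4243,.3221,.15,-128.5),step=.037)
```

```text
[0.56433111 0.0764876  0.15868033] 6.5833
red [  95.  116. 1044.] [0.7153 0.0381]
red [ 265.   58. 2204.] [ 0.5823 -0.036 ]
yellow [481. 293. 184.] [0.3279 0.1295]
yellow [389. 293. 103.] [0.414  0.1496]
yellow [366. 232. 104.] [0.4562 0.0917]
yellow [ 262.  131. 1682.] [0.5721 0.0202]
yellow [  56.   32. 4446.] [ 0.7486 -0.0204]
green [263. 269. 260.] [0.5428 0.1507]
blue [ 261.  196. 1472.] [0.5604 0.0771]
red [218. 238. 288.] [0.4246 0.3221]
red [385. 171. 230.] [ 0.5789 -0.0374]
yellow [199. 222. 288.] [0.4558 0.3627]
yellow [383.  80. 668.] [ 0.7919 -0.0391]
green [163. 191. 220.] [0.5221 0.4448]
blue [181. 207. 254.] [0.4872 0.4023]
[[[-0.034,0.01,0.0],6.3],[[-0.032,0.014,0.001],6.3],[[-0.03,0.018,-0.0],6.2],[[-0.029,0.02,0.0],6.3],[[-0.026,0.024,0.0],6.3]]
[[[-0.023,0.026,0.001],6.3],[[-0.02,0.029,0.0],6.3],[[-0.017,0.031,0.0],6.3]]
end [0.4241 0.3219 0.1503] -128.5
```

Request:
{"name": "apply_moves", "arguments": {"moves": [[[-0.034,0.01,0],6.3],[[-0.032,0.014,0.001],6.3],[[-0.03,0.018,0],6.2],[[-0.029,0.02,0],6.3],[[-0.026,0.024,0],6.3]], "hand": 0.064}}

```text
time_s: 7.1
tcp_pos: [0.4727, 0.2299, 0.1477]
ee_rot: [[-0.342, -0.94, -0.003], [-0.94, 0.342, -0.002], [0.003, 0.002, -1.0]]
wrist_force: [0.8, 1.2, -0.7]
gripper_width: 0.73
gripper_force: 0.0
```

Request:
{"name": "apply_moves", "arguments": {"moves": [[[-0.023,0.026,0.001],6.3],[[-0.02,0.029,0],6.3],[[-0.017,0.031,0],6.3],[[0,0,0],0],[[0,0,0],0]]}}

```text
time_s: 7.52
tcp_pos: [0.4216, 0.3222, 0.1468]
ee_rot: [[-0.62, -0.784, -0.002], [-0.784, 0.62, -0.003], [0.003, 0.0, -1.0]]
wrist_force: [-0.2, -0.5, -0.1]
gripper_width: 0.736
gripper_force: 0.0
```

Run:
```python
from h import *
W=imaging.capture("wrist")
s=r.sense();print(s['tcp_pos'],s['time_s'])
cv2.imwrite("pics/w2.png",W['frame'])
for c in HSV:
  for b in blobs(W,c,300):
   print(c,np.round(b),np.round(solve([(W,np.array(b[:2]))],.076,(.45,.35))[0],4))
plan((.4245,.3221,.10,-128.5),(.4245,.3221,.036,-128.5,.022),step=.03)
```

```text
[0.42214228 0.32114977 0.14694795] 7.5667
red [ 252.  197. 1832.] [0.4237 0.3205]
green [ 33. 115. 532.] [0.5196 0.1569]
green [ 11. 117. 938.] [0.5348 0.1473]
blue [253. 284. 350.] [0.4765 0.3881]
[[[-0.001,-0.001,0.023],0.0],[[-0.001,-0.0,0.024],0.1],[[-0.0,-0.0,0.021],0.0],[[-0.0,-0.0,0.022],0.0],[[-0.0,-0.0,0.021],0.0]]
end [0.4242 0.3221 0.0359] -128.5
```

View pics/w2.png

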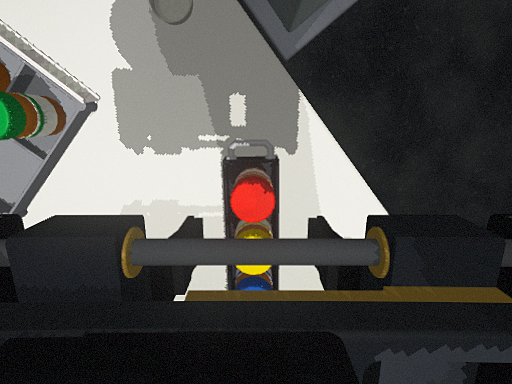

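The red jar is at (252,197), with the carrier aligned to the tool. I grasp it.

Request:
{"name": "apply_moves", "arguments": {"moves": [[[-0.001,-0.001,0.023],0],[[0,0,0.024],0],[[0,0,0.021],0],[[0,0,0.022],0],[[0,0,0.021],0]]}}

```text
time_s: 7.98
tcp_pos: [0.4248, 0.3196, 0.0358]
ee_rot: [[-0.624, -0.781, -0.001], [-0.781, 0.624, -0.001], [0.002, 0.0, -1.0]]
wrist_force: [0.0, -0.2, 0.9]
gripper_width: 0.731
gripper_force: 0.0
```

Request:
{"name": "apply_moves", "arguments": {"moves": [[[0,0,0],0],[[0,0,0],0],[[0,0,0],0],[[0,0,0],0]], "hand": 0.0}}

```text
time_s: 8.32
tcp_pos: [0.4255, 0.3219, 0.0389]
ee_rot: [[-0.623, -0.782, 0.002], [-0.782, 0.623, 0.002], [-0.003, -0.0, -1.0]]
wrist_force: [-0.2, -1.3, 0.5]
gripper_width: 0.52
gripper_force: 0.0
```

Request:
{"name": "apply_moves", "arguments": {"moves": [[[0,0,-0.02],0],[[0,0,-0.035],0],[[0,0,-0.035],0],[[0,0,-0.03],0],[[0,0,0],0]]}}

```text
time_s: 8.73
tcp_pos: [0.4278, 0.3247, 0.1659]
ee_rot: [[-0.622, -0.783, 0.011], [-0.783, 0.622, 0.012], [-0.016, -0.001, -1.0]]
wrist_force: [0.7, 1.0, -0.1]
gripper_width: 0.453
gripper_force: 30.0
```

Run:
```python
from h import *
plan((.655,-.0221,.155,-167.8),step=.037)
```

```text
[[[0.011,-0.033,0.001],3.3],[[0.009,-0.033,0.001],3.3],[[0.007,-0.034,0.001],3.2],[[0.005,-0.034,0.001],3.3],[[0.003,-0.035,0.001],3.3]]
[[[0.001,-0.034,0.0],3.3],[[-0.001,-0.035,0.001],3.3],[[-0.002,-0.034,0.001],3.2],[[-0.005,-0.034,0.001],3.3],[[-0.007,-0.034,0.001],3.3]]
[[[-0.008,-0.034,0.001],3.3],[[-0.011,-0.033,0.001],3.3]]
end [ 0.6552 -0.0225  0.1549] -167.8
```

The fingers closed only as the lift began, so I need to measure how high the jar sits in the grip.

Request:
{"name": "apply_moves", "arguments": {"moves": [[[0.011,-0.033,0.001],3.3],[[0.009,-0.033,0.001],3.3],[[0.007,-0.034,0.001],3.2],[[0.005,-0.034,0.001],3.3],[[0.003,-0.035,0.001],3.3]]}}

```text
time_s: 9.15
tcp_pos: [0.5199, 0.1753, 0.1534]
ee_rot: [[-0.82, -0.573, 0.001], [-0.573, 0.82, 0.001], [-0.002, 0.0, -1.0]]
wrist_force: [1.2, 2.3, -0.8]
gripper_width: 0.452
gripper_force: 30.0
```

Request:
{"name": "apply_moves", "arguments": {"moves": [[[0.001,-0.034,0],3.3],[[-0.001,-0.035,0.001],3.3],[[-0.002,-0.034,0.001],3.2],[[-0.005,-0.034,0.001],3.3],[[-0.007,-0.034,0.001],3.3]]}}

```text
time_s: 9.57
tcp_pos: [0.6142, 0.0309, 0.1493]
ee_rot: [[-0.948, -0.317, 0.001], [-0.317, 0.948, 0.001], [-0.001, 0.0, -1.0]]
wrist_force: [0.6, 0.8, -0.4]
gripper_width: 0.454
gripper_force: 30.0
```

Request:
{"name": "apply_moves", "arguments": {"moves": [[[-0.008,-0.034,0.001],3.3],[[-0.011,-0.033,0.001],3.3],[[0,0,0],0],[[0,0,0],0]]}}

```text
time_s: 9.9
tcp_pos: [0.6516, -0.0278, 0.1463]
ee_rot: [[-0.979, -0.206, -0.0], [-0.206, 0.979, 0.0], [0.0, 0.0, -1.0]]
wrist_force: [-0.4, 0.2, -1.2]
gripper_width: 0.449
gripper_force: 30.0
```

Run:
```python
from h import *
W=imaging.capture("wrist");S=imaging.capture("scene")
s=r.sense();print(s['tcp_pos'],s['time_s'],s['gripper_width'],np.round(s['ee_rot'],3).tolist())
cv2.imwrite("pics/w3.png",np.hstack([cv2.resize(W['frame'],(400,300)),cv2.resize(S['frame'][110:260,250:450],(400,300))]))
for p in(W,S):
  for b in blobs(p,'red',60):print(np.round(b,1))
```

```text
[ 0.65083363 -0.02582829  0.14668931] 10.0 0.4525693761119376 [[-0.978, -0.209, -0.0], [-0.209, 0.978, 0.0], [0.0, 0.0, -1.0]]
[255.1 272.7 853. ]
[ 254.8  225.8 1506. ]
[256.4 210.8 834. ]
[ 261.5  114.3 1967. ]
[336.  234.1  65.5]
[337.2 221.7 240. ]
[362.  175.3 180. ]
```

View pics/w3.png

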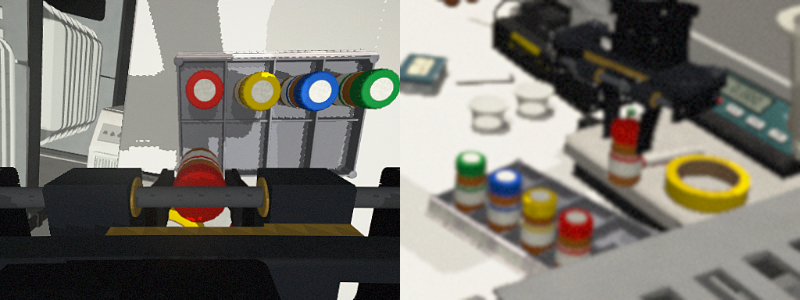

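Run:
```python
from h import *
S=imaging.capture("scene");s=r.sense();t=s['tcp_pos']
b=[q for q in blobs(S,'red',60) if abs(q[0]-362)<8 and abs(q[1]-175)<8][0]
q=least_squares(lambda v:capc(S,t[0],t[1],v[0])-b[:2],[.18]);print(q.x,q.fun,'cap top - tcp',q.x-t[2],'nominal .040')
q=least_squares(lambda v:capc(S,v[0],t[1],v[1])-b[:2],[.65,.18]);print(q.x)
print('calib', [ (np.round(k,1),) for k in blobs(S,'red',60)])
k=[k for k in blobs(S,'red',150) if k[1]>210][0]
print('check standing red z:',least_squares(lambda v:capc(S,.5825,-.0368,v[0])-k[:2],[.08]).x)
plan((.6545,-.0225,.10,-167.8),(.6545,-.0225,.055,-167.8,.025),step=.03)
```

```text
[0.17129518] [1.70196186 0.32940121] cap top - tcp [0.02439445] nominal .040
[0.64578875 0.17329018]
calib [(array([337.1, 221.7, 241. ]),), (array([363.5, 188.4,  67. ]),), (array([361.8, 175.1, 182. ]),)]
check standing red z: [0.07582019]
[[[-0.002,0.001,0.023],0.0],[[-0.002,0.001,0.024],-0.1],[[-0.0,-0.0,0.022],0.0],[[-0.0,-0.0,0.023],0.0]]
end [ 0.6543 -0.0225  0.0549] -167.8
```

Request:
{"name": "apply_moves", "arguments": {"moves": [[[-0.002,0.001,0.023],0],[[-0.002,0.001,0.024],0],[[0,0,0.022],0],[[0,0,0.016],0],[[0,0,0],0]]}}

```text
time_s: 10.47
tcp_pos: [0.6516, -0.022, 0.0579]
ee_rot: [[-0.978, -0.21, -0.008], [-0.21, 0.978, -0.0], [0.008, 0.001, -1.0]]
wrist_force: [-0.6, -0.1, -1.8]
gripper_width: 0.453
gripper_force: 30.0
```

Request:
{"name": "apply_moves", "arguments": {"moves": [[[0,0,0.002],0],[[0,0,0.002],0],[[0,0,0],0],[[0,0,0],0]]}}

```text
time_s: 10.8
tcp_pos: [0.6556, -0.0229, 0.059]
ee_rot: [[-0.978, -0.209, 0.002], [-0.209, 0.978, 0.0], [-0.002, -0.0, -1.0]]
wrist_force: [0.5, -0.2, -1.3]
gripper_width: 0.45
gripper_force: 30.0
```

Request:
{"name": "apply_moves", "arguments": {"moves": [[[0,0,0.002],0],[[0,0,0],0],[[0,0,0],0]]}}

```text
time_s: 11.05
tcp_pos: [0.6549, -0.0233, 0.0558]
ee_rot: [[-0.978, -0.209, 0.0], [-0.209, 0.978, 0.0], [-0.0, 0.0, -1.0]]
wrist_force: [1.2, 0.2, -0.7]
gripper_width: 0.452
gripper_force: 30.0
```

Request:
{"name": "apply_moves", "arguments": {"moves": [[[0,0,0.002],0],[[0,0,0],0],[[0,0,0],0]]}}

```text
time_s: 11.3
tcp_pos: [0.6548, -0.0233, 0.0534]
ee_rot: [[-0.978, -0.209, -0.0], [-0.209, 0.978, -0.0], [0.0, 0.0, -1.0]]
wrist_force: [-0.2, -0.7, -0.6]
gripper_width: 0.453
gripper_force: 30.0
```

Request:
{"name": "apply_moves", "arguments": {"moves": [[[0,0,0.002],0],[[0,0,0],0],[[0,0,0],0]]}}

```text
time_s: 11.55
tcp_pos: [0.6549, -0.0233, 0.0515]
ee_rot: [[-0.978, -0.209, -0.0], [-0.209, 0.978, -0.0], [0.0, -0.0, -1.0]]
wrist_force: [0.1, 0.2, -1.5]
gripper_width: 0.453
gripper_force: 30.0
```

Request:
{"name": "apply_moves", "arguments": {"moves": [[[0,0,0.001],0],[[0,0,0],0],[[0,0,0],0]]}}

```text
time_s: 11.8
tcp_pos: [0.6552, -0.0232, 0.0513]
ee_rot: [[-0.978, -0.209, 0.001], [-0.209, 0.978, -0.0], [-0.001, -0.0, -1.0]]
wrist_force: [-0.3, 0.6, 4.2]
gripper_width: 0.448
gripper_force: 30.0
```

Contact shows at 4 N. I release and head for yellow.

Request:
{"name": "apply_moves", "arguments": {"moves": [[[0,0,0],0],[[0,0,0],0],[[0,0,0],0],[[0,0,0],0]], "hand": 0.056}}

```text
time_s: 12.13
tcp_pos: [0.6546, -0.0233, 0.0501]
ee_rot: [[-0.978, -0.209, -0.001], [-0.209, 0.978, -0.0], [0.001, 0.0, -1.0]]
wrist_force: [-0.3, -0.1, 0.4]
gripper_width: 0.618
gripper_force: 0.0
```

Request:
{"name": "apply_moves", "arguments": {"moves": [[[0,0,-0.015],0],[[0,0,-0.025],0],[[0,0,-0.035],0],[[0,0,-0.02],0],[[0,0,0],0]]}}

```text
time_s: 12.55
tcp_pos: [0.6581, -0.0232, 0.1515]
ee_rot: [[-0.978, -0.21, 0.011], [-0.21, 0.978, 0.0], [-0.011, -0.002, -1.0]]
wrist_force: [-0.1, 0.0, 1.1]
gripper_width: 0.643
gripper_force: 0.0
```

Request:
{"name": "apply_moves", "arguments": {"moves": [[[0,0,0],0],[[0,0,0],0]]}}

```text
time_s: 12.72
tcp_pos: [0.6541, -0.0233, 0.1444]
ee_rot: [[-0.978, -0.209, -0.002], [-0.209, 0.978, 0.0], [0.002, 0.001, -1.0]]
wrist_force: [-0.8, -0.6, 0.1]
gripper_width: 0.644
gripper_force: 0.0
```

Run:
```python
from h import *
T=imaging.capture("top");s=r.sense();print(s['tcp_pos'],s['time_s'])
for p in(T,):
 for c in HSV:
  for b in blobs(p,c,100):
   print(c,np.round(b),np.round(solve([(p,np.array(b[:2]))],.076,(.6,.06))[0],4))
plan((.456,.3625,.15,-128.5),step=.037)
```

```text
[ 0.65382998 -0.0233409   0.14385429] 12.7667
yellow [199. 222. 286.] [0.4558 0.3627]
green [163. 191. 218.] [0.522  0.4449]
green [307. 184. 218.] [0.5459 0.1347]
blue [181. 207. 254.] [0.4873 0.4023]
blue [334. 178. 241.] [0.5601 0.0761]
[[[0.009,0.035,-0.001],-3.3],[[0.008,0.035,-0.0],-3.3],[[0.005,0.036,-0.001],-3.3],[[0.003,0.036,-0.0],-3.3],[[0.002,0.036,-0.001],-3.2]]
[[[-0.001,0.036,-0.0],-3.3],[[-0.003,0.036,-0.001],-3.3],[[-0.005,0.036,-0.0],-3.3],[[-0.007,0.035,-0.001],-3.3],[[-0.009,0.035,-0.0],-3.3]]
[[[-0.011,0.035,-0.001],-3.3],[[-0.013,0.034,-0.0],-3.3]]
end [0.4555 0.3626 0.1499] -128.5
```

Request:
{"name": "apply_moves", "arguments": {"moves": [[[0.009,0.035,-0.001],-3.3],[[0.008,0.035,0],-3.3],[[0.005,0.036,-0.001],-3.3],[[0.003,0.036,0],-3.3],[[0.002,0.036,-0.001],-3.2]], "hand": 0.06}}

```text
time_s: 13.18
tcp_pos: [0.5704, 0.138, 0.1467]
ee_rot: [[-0.878, -0.479, -0.003], [-0.479, 0.878, -0.002], [0.003, 0.0, -1.0]]
wrist_force: [0.7, 1.5, 0.2]
gripper_width: 0.691
gripper_force: 0.0
```

Request:
{"name": "apply_moves", "arguments": {"moves": [[[-0.001,0.036,0],-3.3],[[-0.003,0.036,-0.001],-3.3],[[-0.005,0.036,0],-3.3],[[-0.007,0.035,-0.001],-3.3],[[-0.009,0.035,0],-3.3]]}}

```text
time_s: 13.6
tcp_pos: [0.4885, 0.2986, 0.1491]
ee_rot: [[-0.706, -0.709, -0.002], [-0.709, 0.706, -0.002], [0.003, -0.0, -1.0]]
wrist_force: [1.3, 1.1, -0.4]
gripper_width: 0.683
gripper_force: 0.0
```

Request:
{"name": "apply_moves", "arguments": {"moves": [[[-0.011,0.035,-0.001],-3.3],[[-0.013,0.034,0],-3.3],[[0,0,0],0],[[0,0,0],0],[[0,0,0],0]]}}

```text
time_s: 14.02
tcp_pos: [0.4558, 0.362, 0.1501]
ee_rot: [[-0.622, -0.783, -0.002], [-0.783, 0.622, -0.002], [0.003, 0.0, -1.0]]
wrist_force: [-0.3, 0.3, -1.2]
gripper_width: 0.693
gripper_force: 0.0
```

Run:
```python
from h import *
W=imaging.capture("wrist");s=r.sense();print(s['tcp_pos'],s['time_s'])
for b in blobs(W,'yellow',300):print(np.round(b),np.round(solve([(W,np.array(b[:2]))],.076,(.45,.35))[0],4))
plan((.456,.3625,.036,-128.5),step=.025)
```

```text
[0.45623933 0.36159687 0.1504665 ] 14.0667
[436. 293. 338.] [0.3796 0.5474]
[ 255.  195. 1786.] [0.4548 0.3608]
[[[-0.0,0.0,0.023],0.0],[[-0.0,0.0,0.023],0.0],[[-0.0,0.0,0.023],0.0],[[-0.0,0.001,0.023],0.0],[[-0.001,-0.0,0.022],0.0]]
end [0.4561 0.363  0.0365] -128.5
```

Request:
{"name": "apply_moves", "arguments": {"moves": [[[0,0,0.023],0],[[0,0,0.023],0],[[0,0,0.023],0],[[0,0,0.023],0],[[0,0,0.022],0]]}}

```text
time_s: 14.48
tcp_pos: [0.457, 0.3608, 0.0362]
ee_rot: [[-0.624, -0.782, -0.001], [-0.782, 0.624, -0.001], [0.001, -0.0, -1.0]]
wrist_force: [0.2, 1.3, -1.1]
gripper_width: 0.69
gripper_force: 0.0
```

Request:
{"name": "apply_moves", "arguments": {"moves": [[[0,0,0],0],[[0,0,0],0],[[0,0,0],0],[[0,0,0],0],[[0,0,0],0]], "hand": 0.0}}

```text
time_s: 14.9
tcp_pos: [0.4573, 0.3633, 0.0393]
ee_rot: [[-0.622, -0.783, 0.002], [-0.783, 0.622, 0.002], [-0.003, -0.0, -1.0]]
wrist_force: [1.0, -0.5, 0.6]
gripper_width: 0.458
gripper_force: 30.0
```

Request:
{"name": "apply_moves", "arguments": {"moves": [[[0,0,0],0],[[0,0,0],0],[[0,0,0],0]]}}

```text
time_s: 15.15
tcp_pos: [0.4573, 0.3633, 0.0392]
ee_rot: [[-0.621, -0.784, 0.002], [-0.784, 0.621, 0.002], [-0.003, -0.001, -1.0]]
wrist_force: [0.4, -0.4, 6.7]
gripper_width: 0.45
gripper_force: 30.0
```

Request:
{"name": "apply_moves", "arguments": {"moves": [[[0,0,-0.015],0],[[0,0,-0.035],0],[[0,0,-0.035],0],[[0,0,-0.03],0],[[0,0,0],0]]}}

```text
time_s: 15.57
tcp_pos: [0.4589, 0.3655, 0.1595]
ee_rot: [[-0.62, -0.784, 0.009], [-0.784, 0.621, 0.009], [-0.013, -0.001, -1.0]]
wrist_force: [0.3, 0.9, -0.6]
gripper_width: 0.452
gripper_force: 30.0
```

Request:
{"name": "apply_moves", "arguments": {"moves": [[[0,0,0],0],[[0,0,0],0]]}}

```text
time_s: 15.73
tcp_pos: [0.4553, 0.362, 0.1514]
ee_rot: [[-0.622, -0.783, -0.002], [-0.783, 0.622, -0.001], [0.002, 0.001, -1.0]]
wrist_force: [-0.3, -0.4, -1.6]
gripper_width: 0.455
gripper_force: 30.0
```

Run:
```python
from h import *
s=r.sense();print(s['tcp_pos'])
plan((.641,.0352,.15,-78),step=.037)
```

```text
[0.45533225 0.36196312 0.1514281 ]
[[[0.013,-0.032,0.0],-4.6],[[0.015,-0.03,0.0],-4.6],[[0.018,-0.03,0.0],-4.6],[[0.02,-0.027,0.001],-4.6],[[0.022,-0.026,-0.0],-4.5]]
[[[0.024,-0.025,-0.0],-4.6],[[0.026,-0.022,-0.0],-4.6],[[0.027,-0.02,0.0],-4.6],[[0.03,-0.018,0.0],-4.6],[[0.03,-0.015,0.0],-4.6]]
[[[0.032,-0.013,0.0],-4.6]]
end [0.641  0.0349 0.1504] -78.0
```

Request:
{"name": "apply_moves", "arguments": {"moves": [[[0.013,-0.032,0],-4.6],[[0.015,-0.03,0],-4.6],[[0.018,-0.03,0],-4.6],[[0.02,-0.027,0.001],-4.6],[[0.022,-0.026,0],-4.5]]}}

```text
time_s: 16.15
tcp_pos: [0.5394, 0.212, 0.1489]
ee_rot: [[-0.264, -0.965, -0.005], [-0.965, 0.264, -0.003], [0.004, 0.004, -1.0]]
wrist_force: [0.2, 0.5, -2.0]
gripper_width: 0.45
gripper_force: 30.0
```

Request:
{"name": "apply_moves", "arguments": {"moves": [[[0.024,-0.025,0],-4.6],[[0.026,-0.022,0],-4.6],[[0.027,-0.02,0],-4.6],[[0.03,-0.018,0],-4.6],[[0.03,-0.015,0],-4.6]]}}

```text
time_s: 16.57
tcp_pos: [0.6244, 0.0638, 0.1488]
ee_rot: [[0.133, -0.991, -0.005], [-0.991, -0.133, -0.001], [0.0, 0.005, -1.0]]
wrist_force: [0.7, 1.5, -1.1]
gripper_width: 0.451
gripper_force: 30.0
```

Request:
{"name": "apply_moves", "arguments": {"moves": [[[0.032,-0.013,0],-4.6],[[0,0,0],0],[[0,0,0],0],[[0,0,0],0]]}}

```text
time_s: 16.9
tcp_pos: [0.641, 0.0356, 0.1493]
ee_rot: [[0.208, -0.978, -0.004], [-0.978, -0.208, -0.001], [-0.0, 0.004, -1.0]]
wrist_force: [0.1, 0.2, -1.9]
gripper_width: 0.453
gripper_force: 30.0
```

Run:
```python
from h import *
S=imaging.capture("scene");s=r.sense();t=s['tcp_pos'];print(t,s['time_s'])
for b in blobs(S,'yellow',60):
  q=least_squares(lambda v:capc(S,t[0],t[1],v[0])-b[:2],[.18]);print(np.round(b),q.x-t[2],q.fun)
plan((.641,.0352,.09,-78),(.641,.0352,.045,-78,.022),step=.03)
```

```text
[0.64109069 0.03620622 0.14993723] 16.95
[319. 211. 218.] [-0.09764717] [20.28047699 -1.31716192]
[ 403.  201. 1001.] [-0.10909702] [-63.62675925  12.19382031]
[347. 160. 164.] [0.03529624] [-2.85955295  0.026858  ]
[162.  90. 284.] [0.18618399] [187.21573528   7.00864887]
[[[0.0,0.0,0.03],0.0],[[0.001,0.0,0.03],0.1],[[-0.0,0.0,0.015],0.0],[[-0.0,0.0,0.015],0.0],[[-0.0,0.0,0.015],0.0]]
end [0.6413 0.0352 0.0449] -78.0
```

Request:
{"name": "apply_moves", "arguments": {"moves": [[[0,0,0.03],0],[[0.001,0,0.03],0],[[0,0,0.015],0],[[0,0,0.015],0],[[0,0,0.012],0]]}}

```text
time_s: 17.37
tcp_pos: [0.6411, 0.0361, 0.0478]
ee_rot: [[0.211, -0.978, -0.002], [-0.978, -0.211, -0.0], [-0.0, 0.002, -1.0]]
wrist_force: [-0.7, 0.7, -1.4]
gripper_width: 0.452
gripper_force: 30.0
```

Request:
{"name": "apply_moves", "arguments": {"moves": [[[0,0,0],0],[[0,0,0.002],0],[[0,0,0],0],[[0,0,0],0]]}}

```text
time_s: 17.7
tcp_pos: [0.6432, 0.0352, 0.0488]
ee_rot: [[0.209, -0.978, 0.002], [-0.978, -0.209, 0.0], [-0.0, -0.002, -1.0]]
wrist_force: [0.3, 0.5, -1.6]
gripper_width: 0.455
gripper_force: 30.0
```

Request:
{"name": "apply_moves", "arguments": {"moves": [[[0,0,0.002],0],[[0,0,0],0],[[0,0,0],0]]}}

```text
time_s: 17.95
tcp_pos: [0.6426, 0.0347, 0.046]
ee_rot: [[0.209, -0.978, 0.001], [-0.978, -0.209, 0.0], [-0.0, -0.001, -1.0]]
wrist_force: [0.3, 0.0, -0.7]
gripper_width: 0.452
gripper_force: 30.0
```

Request:
{"name": "apply_moves", "arguments": {"moves": [[[0,0,0.002],0],[[0,0,0],0],[[0,0,0],0]]}}

```text
time_s: 18.2
tcp_pos: [0.6423, 0.0346, 0.0434]
ee_rot: [[0.209, -0.978, -0.0], [-0.978, -0.209, -0.0], [-0.0, 0.0, -1.0]]
wrist_force: [-0.2, 0.1, -1.6]
gripper_width: 0.452
gripper_force: 30.0
```

Request:
{"name": "apply_moves", "arguments": {"moves": [[[0,0,0.002],0],[[0,0,0],0],[[0,0,0],0]]}}

```text
time_s: 18.45
tcp_pos: [0.6424, 0.0347, 0.0413]
ee_rot: [[0.209, -0.978, -0.0], [-0.978, -0.209, -0.0], [-0.0, 0.0, -1.0]]
wrist_force: [-0.1, 0.3, -2.4]
gripper_width: 0.452
gripper_force: 30.0
```

Request:
{"name": "apply_moves", "arguments": {"moves": [[[0,0,0.001],0],[[0,0,0],0],[[0,0,0],0]]}}

```text
time_s: 18.7
tcp_pos: [0.6424, 0.0347, 0.0405]
ee_rot: [[0.209, -0.978, -0.0], [-0.978, -0.209, -0.0], [-0.0, 0.0, -1.0]]
wrist_force: [-0.2, -0.0, -1.8]
gripper_width: 0.455
gripper_force: 30.0
```

Request:
{"name": "apply_moves", "arguments": {"moves": [[[0,0,0.001],0],[[0,0,0],0],[[0,0,0],0]]}}

```text
time_s: 18.95
tcp_pos: [0.6424, 0.0347, 0.0395]
ee_rot: [[0.209, -0.978, -0.0], [-0.978, -0.209, -0.0], [0.0, 0.0, -1.0]]
wrist_force: [-0.0, 0.4, -0.8]
gripper_width: 0.453
gripper_force: 30.0
```

Request:
{"name": "apply_moves", "arguments": {"moves": [[[0,0,0.001],0],[[0,0,0],0],[[0,0,0],0]]}}

```text
time_s: 19.2
tcp_pos: [0.6426, 0.0346, 0.0392]
ee_rot: [[0.209, -0.978, 0.0], [-0.978, -0.209, -0.0], [0.0, -0.0, -1.0]]
wrist_force: [-2.3, -0.0, 4.0]
gripper_width: 0.453
gripper_force: 30.0
```

Request:
{"name": "apply_moves", "arguments": {"moves": [[[0,0,0.001],0],[[0,0,0],0],[[0,0,0],0]]}}

```text
time_s: 19.45
tcp_pos: [0.6426, 0.0346, 0.0392]
ee_rot: [[0.209, -0.978, 0.001], [-0.978, -0.209, -0.0], [0.0, -0.001, -1.0]]
wrist_force: [-3.1, 0.1, 8.5]
gripper_width: 0.453
gripper_force: 30.0
```

Request:
{"name": "apply_moves", "arguments": {"moves": [[[0,0,-0.001],0],[[0,0,0],0],[[0,0,0],0],[[0,0,0],0],[[0,0,0],0]], "hand": 0.053}}

```text
time_s: 19.87
tcp_pos: [0.6424, 0.0347, 0.0381]
ee_rot: [[0.209, -0.978, -0.0], [-0.978, -0.209, -0.0], [-0.0, 0.0, -1.0]]
wrist_force: [1.2, -1.4, -0.1]
gripper_width: 0.603
gripper_force: 0.0
```

Request:
{"name": "apply_moves", "arguments": {"moves": [[[0,0,-0.012],0],[[0,0,-0.025],0],[[0,0,-0.035],0],[[0,0,-0.035],0],[[0,0,0],0]]}}

```text
time_s: 20.28
tcp_pos: [0.6475, 0.0352, 0.1552]
ee_rot: [[0.211, -0.977, 0.016], [-0.978, -0.211, 0.002], [0.002, -0.016, -1.0]]
wrist_force: [0.6, 0.4, 1.1]
gripper_width: 0.61
gripper_force: 0.0
```

Request:
{"name": "apply_moves", "arguments": {"moves": [[[0,0,0],0],[[0,0,0],0]]}}

```text
time_s: 20.45
tcp_pos: [0.6421, 0.0347, 0.1459]
ee_rot: [[0.209, -0.978, 0.0], [-0.978, -0.209, 0.001], [-0.001, -0.0, -1.0]]
wrist_force: [-0.6, -0.4, -0.9]
gripper_width: 0.61
gripper_force: 0.0
```

Run:
```python
from h import *
T=imaging.capture("top");S=imaging.capture("scene");W=imaging.capture("wrist");s=r.sense();print(s['tcp_pos'],s['time_s'])
cv2.imwrite("pics/w4.png",np.hstack([cv2.resize(W['frame'],(400,300)),cv2.resize(S['frame'][150:300,250:450],(400,300))]))
for c in('blue','green'):
  for b in blobs(T,c,100):
   print(c,np.round(b),np.round(solve([(T,np.array(b[:2]))],.076,(.6,.06))[0],4))
plan((.4873,.402,.15,-128.5),step=.037)
```

```text
[0.64156541 0.03450148 0.14409619] 20.6
blue [182. 207. 258.] [0.4872 0.4021]
green [163. 190. 215.] [0.5222 0.4445]
green [305. 185. 158.] [0.5443 0.1387]
[[[-0.036,0.007,-0.001],4.6],[[-0.035,0.009,-0.0],4.6],[[-0.034,0.013,-0.001],4.6],[[-0.033,0.015,-0.0],4.6],[[-0.031,0.017,-0.001],4.6]]
[[[-0.03,0.02,-0.0],4.6],[[-0.029,0.023,-0.001],4.6],[[-0.026,0.024,-0.0],4.6],[[-0.025,0.027,-0.001],4.6],[[-0.022,0.029,-0.0],4.6]]
[[[-0.02,0.03,-0.001],4.6]]
end [0.4874 0.402  0.1501] -128.5
```

View pics/w4.png

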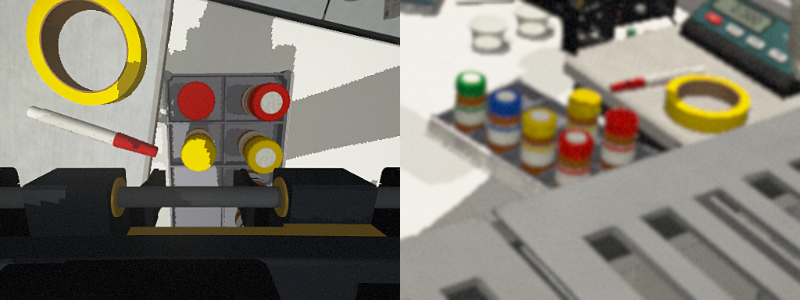

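Red and yellow new jars stand upright behind their opened jars (left part 197,100 and 199,152). Next is blue.

Request:
{"name": "apply_moves", "arguments": {"moves": [[[-0.036,0.007,-0.001],4.6],[[-0.035,0.009,0],4.6],[[-0.034,0.013,-0.001],4.6],[[-0.033,0.015,0],4.6],[[-0.031,0.017,-0.001],4.6]], "hand": 0.06}}

```text
time_s: 21.02
tcp_pos: [0.571, 0.2024, 0.1472]
ee_rot: [[-0.194, -0.981, -0.002], [-0.981, 0.194, -0.002], [0.002, 0.002, -1.0]]
wrist_force: [1.9, 0.3, -0.5]
gripper_width: 0.69
gripper_force: 0.0
```

Request:
{"name": "apply_moves", "arguments": {"moves": [[[-0.03,0.02,0],4.6],[[-0.029,0.023,-0.001],4.6],[[-0.026,0.024,0],4.6],[[-0.025,0.027,-0.001],4.6],[[-0.022,0.029,0],4.6]]}}

```text
time_s: 21.43
tcp_pos: [0.5008, 0.3701, 0.1495]
ee_rot: [[-0.561, -0.828, -0.001], [-0.828, 0.561, -0.002], [0.002, 0.0, -1.0]]
wrist_force: [1.0, -0.1, 0.0]
gripper_width: 0.691
gripper_force: 0.0
```

Request:
{"name": "apply_moves", "arguments": {"moves": [[[-0.02,0.03,-0.001],4.6],[[0,0,0],0],[[0,0,0],0],[[0,0,0],0],[[0,0,0],0]]}}

```text
time_s: 21.85
tcp_pos: [0.4885, 0.4009, 0.1508]
ee_rot: [[-0.624, -0.782, -0.001], [-0.782, 0.624, -0.001], [0.002, -0.0, -1.0]]
wrist_force: [-0.6, -0.5, -0.2]
gripper_width: 0.69
gripper_force: 0.0
```

Run:
```python
from h import *
W=imaging.capture("wrist");s=r.sense();print(s['tcp_pos'],s['time_s'])
for b in blobs(W,'blue',300):print(np.round(b),np.round(solve([(W,np.array(b[:2]))],.076,(.45,.35))[0],4))
plan((.4873,.402,.036,-128.5),step=.025)
```

```text
[0.48869071 0.40077652 0.15110556] 21.9
[ 257.  195. 1600.] [0.487  0.4013]
[[[-0.0,0.0,0.023],0.0],[[-0.0,0.001,0.023],0.0],[[-0.0,0.0,0.023],-0.1],[[-0.0,0.0,0.023],0.0],[[-0.0,0.001,0.023],0.0]]
end [0.4871 0.402  0.0361] -128.5
```

Request:
{"name": "apply_moves", "arguments": {"moves": [[[0,0,0.023],0],[[0,0.001,0.023],0],[[0,0,0.023],0],[[0,0,0.023],0],[[0,0,0.023],0]]}}

```text
time_s: 22.32
tcp_pos: [0.4883, 0.4014, 0.0358]
ee_rot: [[-0.624, -0.781, 0.0], [-0.781, 0.624, 0.0], [-0.0, -0.0, -1.0]]
wrist_force: [0.2, -1.4, -0.2]
gripper_width: 0.689
gripper_force: 0.0
```

Request:
{"name": "apply_moves", "arguments": {"moves": [[[0,0,0],0],[[0,0,0],0],[[0,0,0],0],[[0,0,0],0],[[0,0,0],0]], "hand": 0.0}}

```text
time_s: 22.73
tcp_pos: [0.4885, 0.4035, 0.0386]
ee_rot: [[-0.623, -0.782, 0.003], [-0.782, 0.623, 0.003], [-0.004, -0.0, -1.0]]
wrist_force: [0.6, -0.3, 1.8]
gripper_width: 0.45
gripper_force: 30.0
```

Request:
{"name": "apply_moves", "arguments": {"moves": [[[0,0,0],0],[[0,0,0],0],[[0,0,0],0]]}}

```text
time_s: 22.98
tcp_pos: [0.4885, 0.4036, 0.0385]
ee_rot: [[-0.623, -0.783, 0.003], [-0.783, 0.623, 0.002], [-0.003, -0.001, -1.0]]
wrist_force: [0.4, -1.5, 6.3]
gripper_width: 0.45
gripper_force: 30.0
```

Request:
{"name": "apply_moves", "arguments": {"moves": [[[0,0,-0.015],0],[[0,0,-0.035],0],[[0,0,-0.035],0],[[0,0,-0.03],0],[[0,0,0],0]]}}

```text
time_s: 23.4
tcp_pos: [0.4902, 0.4057, 0.1592]
ee_rot: [[-0.622, -0.783, 0.009], [-0.783, 0.622, 0.01], [-0.013, -0.001, -1.0]]
wrist_force: [0.1, 0.5, -0.6]
gripper_width: 0.451
gripper_force: 30.0
```

Request:
{"name": "apply_moves", "arguments": {"moves": [[[0,0,0],0],[[0,0,0],0]]}}

```text
time_s: 23.57
tcp_pos: [0.4866, 0.4023, 0.1507]
ee_rot: [[-0.623, -0.782, -0.002], [-0.782, 0.623, -0.001], [0.002, 0.001, -1.0]]
wrist_force: [-0.6, 0.2, -0.3]
gripper_width: 0.45
gripper_force: 30.0
```

Run:
```python
from h import *
s=r.sense();print(s['tcp_pos'])
plan((.631,.0932,.15,-78),step=.037)
```

```text
[0.48657364 0.4022764  0.15067259]
[[[0.015,-0.031,0.0],-5.1],[[0.018,-0.029,0.0],-5.0],[[0.02,-0.027,0.0],-5.1],[[0.023,-0.026,0.0],-5.0],[[0.025,-0.023,0.0],-5.1]]
[[[0.026,-0.021,0.0],-5.0],[[0.029,-0.019,0.0],-5.1],[[0.03,-0.016,0.001],-5.1],[[0.031,-0.013,-0.0],-5.0],[[0.033,-0.011,-0.0],-5.1]]
end [0.631  0.093  0.1497] -78.0
```

Request:
{"name": "apply_moves", "arguments": {"moves": [[[0.015,-0.031,0],-5.1],[[0.018,-0.029,0],-5],[[0.02,-0.027,0],-5.1],[[0.023,-0.026,0],-5],[[0.025,-0.023,0],-5.1]]}}

```text
time_s: 23.98
tcp_pos: [0.5589, 0.2459, 0.1492]
ee_rot: [[-0.225, -0.974, -0.004], [-0.974, 0.225, -0.002], [0.003, 0.003, -1.0]]
wrist_force: [0.1, 0.2, -1.5]
gripper_width: 0.453
gripper_force: 30.0
```

Request:
{"name": "apply_moves", "arguments": {"moves": [[[0.026,-0.021,0],-5],[[0.029,-0.019,0],-5.1],[[0.03,-0.016,0.001],-5.1],[[0.031,-0.013,0],-5],[[0.033,-0.011,0],-5.1]]}}

```text
time_s: 24.4
tcp_pos: [0.6311, 0.0918, 0.148]
ee_rot: [[0.213, -0.977, -0.005], [-0.977, -0.213, -0.001], [0.0, 0.005, -1.0]]
wrist_force: [0.6, 1.0, -0.7]
gripper_width: 0.453
gripper_force: 30.0
```

Request:
{"name": "apply_moves", "arguments": {"moves": [[[0,0,0],0],[[0,0,0],0],[[0,0,0],0],[[0,0,0],0]]}}

```text
time_s: 24.73
tcp_pos: [0.6312, 0.0944, 0.1495]
ee_rot: [[0.209, -0.978, -0.002], [-0.978, -0.209, -0.0], [-0.0, 0.002, -1.0]]
wrist_force: [0.1, 0.1, -0.0]
gripper_width: 0.454
gripper_force: 30.0
```

Run:
```python
from h import *
W=imaging.capture("wrist");s=r.sense();print(s['tcp_pos'],s['gripper_width'],s['time_s'])
plan((.631,.0932,.09,-78),(.631,.0932,.043,-78,.02),step=.03)
```

```text
[0.63132785 0.09466857 0.14985741] 0.4567220828048407 24.7833
[[[0.001,0.0,0.03],0.1],[[0.0,0.001,0.03],0.0],[[0.0,-0.0,0.016],0.0],[[0.0,-0.0,0.015],0.0],[[0.0,-0.0,0.016],0.0]]
end [0.6306 0.0935 0.0429] -78.0
```

Request:
{"name": "apply_moves", "arguments": {"moves": [[[0.001,0,0.03],0],[[0,0,0.03],0],[[0,0,0.016],0],[[0,0,0.015],0],[[0,0,0.015],0]]}}

```text
time_s: 25.2
tcp_pos: [0.6316, 0.0939, 0.0435]
ee_rot: [[0.211, -0.978, -0.001], [-0.978, -0.211, -0.0], [0.0, 0.001, -1.0]]
wrist_force: [0.0, -0.8, -1.1]
gripper_width: 0.452
gripper_force: 30.0
```

Request:
{"name": "apply_moves", "arguments": {"moves": [[[0,0,0],0],[[0,0,0],0],[[0,0,0.002],0],[[0,0,0],0],[[0,0,0],0]]}}

```text
time_s: 25.62
tcp_pos: [0.6328, 0.093, 0.0437]
ee_rot: [[0.209, -0.978, 0.002], [-0.978, -0.209, 0.001], [-0.0, -0.002, -1.0]]
wrist_force: [-0.5, -0.0, -1.9]
gripper_width: 0.452
gripper_force: 30.0
```

Request:
{"name": "apply_moves", "arguments": {"moves": [[[0,0,0],0],[[0,0,0.001],0],[[0,0,0],0],[[0,0,0],0]]}}

```text
time_s: 25.95
tcp_pos: [0.6323, 0.0925, 0.0417]
ee_rot: [[0.209, -0.978, 0.0], [-0.978, -0.209, 0.0], [-0.0, -0.0, -1.0]]
wrist_force: [-0.1, 0.3, -0.9]
gripper_width: 0.452
gripper_force: 30.0
```

Request:
{"name": "apply_moves", "arguments": {"moves": [[[0,0,0.001],0],[[0,0,0],0],[[0,0,0],0]]}}

```text
time_s: 26.2
tcp_pos: [0.6322, 0.0925, 0.0404]
ee_rot: [[0.209, -0.978, -0.0], [-0.978, -0.209, -0.0], [0.0, 0.0, -1.0]]
wrist_force: [-0.2, 0.9, -0.4]
gripper_width: 0.449
gripper_force: 30.0
```

Request:
{"name": "apply_moves", "arguments": {"moves": [[[0,0,0.001],0],[[0,0,0],0],[[0,0,0],0]]}}

```text
time_s: 26.45
tcp_pos: [0.6322, 0.0926, 0.0394]
ee_rot: [[0.209, -0.978, -0.0], [-0.978, -0.209, -0.0], [0.0, 0.0, -1.0]]
wrist_force: [-0.1, 0.6, -0.8]
gripper_width: 0.454
gripper_force: 30.0
```

Request:
{"name": "apply_moves", "arguments": {"moves": [[[0,0,0.001],0],[[0,0,0],0],[[0,0,0],0]]}}

```text
time_s: 26.7
tcp_pos: [0.6324, 0.0926, 0.0386]
ee_rot: [[0.209, -0.978, 0.0], [-0.978, -0.209, 0.0], [-0.0, -0.0, -1.0]]
wrist_force: [0.5, -0.4, -0.8]
gripper_width: 0.454
gripper_force: 30.0
```

Request:
{"name": "apply_moves", "arguments": {"moves": [[[0,0,0.001],0],[[0,0,0],0],[[0,0,0],0]]}}

```text
time_s: 26.95
tcp_pos: [0.6325, 0.0925, 0.0385]
ee_rot: [[0.209, -0.978, 0.001], [-0.978, -0.209, -0.0], [0.0, -0.001, -1.0]]
wrist_force: [-1.9, 0.5, 4.9]
gripper_width: 0.45
gripper_force: 30.0
```

Request:
{"name": "apply_moves", "arguments": {"moves": [[[0,0,0],0],[[0,0,0],0],[[0,0,0],0],[[0,0,0],0],[[0,0,0],0]], "hand": 0.054}}

```text
time_s: 27.37
tcp_pos: [0.6322, 0.0926, 0.0372]
ee_rot: [[0.209, -0.978, -0.0], [-0.978, -0.209, -0.0], [0.0, 0.0, -1.0]]
wrist_force: [-0.8, 0.1, -0.2]
gripper_width: 0.613
gripper_force: 0.0
```

Request:
{"name": "apply_moves", "arguments": {"moves": [[[0,0,-0.012],0],[[0,0,-0.025],0],[[0,0,-0.035],0],[[0,0,-0.035],0],[[0,0,0],0]]}}

```text
time_s: 27.78
tcp_pos: [0.6372, 0.0936, 0.1542]
ee_rot: [[0.211, -0.977, 0.016], [-0.978, -0.211, 0.003], [0.0, -0.016, -1.0]]
wrist_force: [1.4, 1.1, 1.6]
gripper_width: 0.618
gripper_force: 0.0
```

Request:
{"name": "apply_moves", "arguments": {"moves": [[[0,0,0],0],[[0,0,0],0]]}}

```text
time_s: 27.95
tcp_pos: [0.6319, 0.0926, 0.145]
ee_rot: [[0.209, -0.978, 0.0], [-0.978, -0.209, 0.001], [-0.001, -0.0, -1.0]]
wrist_force: [0.2, 0.5, -0.9]
gripper_width: 0.625
gripper_force: 0.0
```

Run:
```python
from h import *
W=imaging.capture("wrist");s=r.sense();print(s['tcp_pos'],s['time_s'])
for b in blobs(W,'blue',300):print(np.round(b),np.round(solve([(W,np.array(b[:2]))],.076,(.6,.1))[0],4))
plan((.522,.4445,.15,-128.5),step=.037)
```

```text
[0.63143825 0.09239206 0.14390746] 28.0
[ 340.  198. 1770.] [0.5606 0.0769]
[ 255.  194. 1644.] [0.6338 0.0893]
[[[-0.037,0.003,-0.001],5.1],[[-0.036,0.007,-0.0],5.0],[[-0.036,0.01,-0.001],5.1],[[-0.034,0.013,-0.0],5.0],[[-0.033,0.015,-0.001],5.1]]
[[[-0.032,0.019,-0.001],5.0],[[-0.03,0.022,-0.0],5.1],[[-0.028,0.024,-0.001],5.0],[[-0.026,0.026,-0.0],5.1],[[-0.023,0.028,-0.001],5.0]]
end [0.5222 0.4439 0.1499] -128.5
```

Request:
{"name": "apply_moves", "arguments": {"moves": [[[-0.037,0.003,-0.001],5.1],[[-0.036,0.007,0],5],[[-0.036,0.01,-0.001],5.1],[[-0.034,0.013,0],5],[[-0.033,0.015,-0.001],5.1]], "hand": 0.06}}

```text
time_s: 28.42
tcp_pos: [0.5761, 0.2689, 0.1457]
ee_rot: [[-0.234, -0.972, -0.003], [-0.972, 0.234, -0.002], [0.003, 0.003, -1.0]]
wrist_force: [1.1, 0.0, 0.5]
gripper_width: 0.689
gripper_force: 0.0
```

Request:
{"name": "apply_moves", "arguments": {"moves": [[[-0.032,0.019,-0.001],5],[[-0.03,0.022,0],5.1],[[-0.028,0.024,-0.001],5],[[-0.026,0.026,0],5.1],[[-0.023,0.028,-0.001],5]]}}

```text
time_s: 28.83
tcp_pos: [0.5214, 0.4451, 0.1485]
ee_rot: [[-0.625, -0.781, -0.003], [-0.781, 0.625, -0.003], [0.004, 0.0, -1.0]]
wrist_force: [-0.0, 0.3, -0.1]
gripper_width: 0.689
gripper_force: 0.0
```

Request:
{"name": "apply_moves", "arguments": {"moves": [[[0,0,0],0],[[0,0,0],0],[[0,0,0],0],[[0,0,0],0]]}}

```text
time_s: 29.17
tcp_pos: [0.523, 0.4427, 0.1496]
ee_rot: [[-0.622, -0.783, -0.001], [-0.783, 0.622, -0.002], [0.002, -0.0, -1.0]]
wrist_force: [-0.4, 0.4, 0.3]
gripper_width: 0.688
gripper_force: 0.0
```

Run:
```python
from h import *
W=imaging.capture("wrist");s=r.sense();print(s['tcp_pos'],s['time_s'])
for b in blobs(W,'green',300):print(np.round(b),np.round(solve([(W,np.array(b[:2]))],.076,(.45,.35))[0],4))
plan((.522,.4445,.036,-128.5),step=.025)
```

```text
[0.52323565 0.4426233  0.14998988] 29.2167
[ 257.  197. 1594.] [0.5217 0.4438]
[[[-0.0,0.0,0.023],0.0],[[-0.0,0.001,0.023],0.0],[[-0.0,0.0,0.022],0.0],[[-0.001,0.001,0.023],0.0],[[0.0,0.0,0.023],0.0]]
end [0.5223 0.4447 0.036 ] -128.5
```

Request:
{"name": "apply_moves", "arguments": {"moves": [[[0,0,0.023],0],[[0,0.001,0.023],0],[[0,0,0.022],0],[[0,0.001,0.023],0],[[0,0,0.023],0]]}}

```text
time_s: 29.63
tcp_pos: [0.522, 0.444, 0.0359]
ee_rot: [[-0.623, -0.782, 0.0], [-0.782, 0.623, 0.0], [-0.0, -0.0, -1.0]]
wrist_force: [-0.3, 0.7, -0.1]
gripper_width: 0.695
gripper_force: 0.0
```

Request:
{"name": "apply_moves", "arguments": {"moves": [[[0,0,0],0],[[0,0,0],0],[[0,0,0],0],[[0,0,0],0],[[0,0,0],0]], "hand": 0.0}}

```text
time_s: 30.05
tcp_pos: [0.5225, 0.446, 0.0389]
ee_rot: [[-0.622, -0.783, 0.003], [-0.783, 0.622, 0.003], [-0.004, -0.0, -1.0]]
wrist_force: [0.5, 0.0, 2.0]
gripper_width: 0.454
gripper_force: 30.0
```

Request:
{"name": "apply_moves", "arguments": {"moves": [[[0,0,0],0],[[0,0,0],0],[[0,0,0],0]]}}

```text
time_s: 30.3
tcp_pos: [0.5225, 0.4461, 0.0388]
ee_rot: [[-0.621, -0.784, 0.003], [-0.784, 0.621, 0.002], [-0.004, -0.001, -1.0]]
wrist_force: [1.0, -1.2, 6.1]
gripper_width: 0.452
gripper_force: 30.0
```

Request:
{"name": "apply_moves", "arguments": {"moves": [[[0,0,-0.015],0],[[0,0,-0.035],0],[[0,0,-0.035],0],[[0,0,-0.03],0],[[0,0,0],0]]}}

```text
time_s: 30.72
tcp_pos: [0.5239, 0.4481, 0.1596]
ee_rot: [[-0.621, -0.784, 0.01], [-0.784, 0.621, 0.01], [-0.013, -0.002, -1.0]]
wrist_force: [0.7, 1.5, 1.1]
gripper_width: 0.449
gripper_force: 30.0
```

Request:
{"name": "apply_moves", "arguments": {"moves": [[[0,0,0],0],[[0,0,0],0]]}}

```text
time_s: 30.88
tcp_pos: [0.5203, 0.4448, 0.1504]
ee_rot: [[-0.622, -0.783, -0.002], [-0.783, 0.622, -0.001], [0.002, 0.001, -1.0]]
wrist_force: [-0.0, -0.2, -2.2]
gripper_width: 0.45
gripper_force: 30.0
```

Run:
```python
from h import *
s=r.sense();print(s['tcp_pos'])
plan((.6184,.1508,.15,-78),step=.037)
```

```text
[0.52028515 0.44481474 0.1503776 ]
[[[0.019,-0.029,0.0],-5.6],[[0.021,-0.027,0.0],-5.6],[[0.024,-0.024,0.0],-5.6],[[0.027,-0.023,0.0],-5.6],[[0.028,-0.019,0.0],-5.6]]
[[[0.03,-0.017,0.0],-5.6],[[0.032,-0.013,0.0],-5.6],[[0.033,-0.011,0.0],-5.7],[[0.033,-0.007,0.0],-5.6]]
end [0.6183 0.1511 0.1504] -78.0
```

Request:
{"name": "apply_moves", "arguments": {"moves": [[[0.019,-0.029,0],-5.6],[[0.021,-0.027,0],-5.6],[[0.024,-0.024,0],-5.6],[[0.027,-0.023,0],-5.6],[[0.028,-0.019,0],-5.6]]}}

```text
time_s: 31.3
tcp_pos: [0.5748, 0.2798, 0.1489]
ee_rot: [[-0.176, -0.984, -0.004], [-0.984, 0.176, -0.003], [0.003, 0.004, -1.0]]
wrist_force: [0.2, 0.2, -1.7]
gripper_width: 0.45
gripper_force: 30.0
```

Request:
{"name": "apply_moves", "arguments": {"moves": [[[0.03,-0.017,0],-5.6],[[0.032,-0.013,0],-5.6],[[0.033,-0.011,0],-5.7],[[0.033,-0.007,0],-5.6],[[0,0,0],0]]}}

```text
time_s: 31.72
tcp_pos: [0.6192, 0.146, 0.149]
ee_rot: [[0.206, -0.979, -0.005], [-0.979, -0.206, -0.003], [0.002, 0.005, -1.0]]
wrist_force: [-0.3, 0.1, -1.8]
gripper_width: 0.448
gripper_force: 30.0
```

Request:
{"name": "apply_moves", "arguments": {"moves": [[[0,0,0],0],[[0,0,0],0],[[0,0,0],0]]}}

```text
time_s: 31.97
tcp_pos: [0.6188, 0.1525, 0.1504]
ee_rot: [[0.209, -0.978, -0.002], [-0.978, -0.209, -0.001], [0.0, 0.002, -1.0]]
wrist_force: [-0.5, -0.0, -1.1]
gripper_width: 0.454
gripper_force: 30.0
```

Run:
```python
from h import *
W=imaging.capture("wrist");s=r.sense();print(s['tcp_pos'],s['gripper_width'],s['time_s'])
plan((.6184,.1508,.09,-78),(.6184,.1508,.043,-78,.02),step=.03)
```

```text
[0.61886612 0.15274785 0.15075874] 0.44442499815867276 32.0167
[[[0.001,0.0,0.02],0.0],[[0.0,0.001,0.021],0.1],[[0.001,-0.0,0.02],0.0],[[-0.0,-0.0,0.016],0.0],[[-0.0,-0.0,0.015],0.0]]
[[[-0.0,-0.0,0.016],0.0]]
end [0.6183 0.1506 0.0428] -78.0
```

Request:
{"name": "apply_moves", "arguments": {"moves": [[[0.001,0,0.03],0],[[0.001,0,0.031],0],[[0,0,0.016],0],[[0,0,0.015],0],[[0,0,0.015],0]]}}

```text
time_s: 32.43
tcp_pos: [0.6193, 0.151, 0.0433]
ee_rot: [[0.211, -0.978, -0.001], [-0.978, -0.211, -0.0], [0.0, 0.001, -1.0]]
wrist_force: [0.0, 1.2, -2.3]
gripper_width: 0.454
gripper_force: 30.0
```

Request:
{"name": "apply_moves", "arguments": {"moves": [[[0,0,0],0],[[0,0,0],0],[[0,0,0.002],0],[[0,0,0],0],[[0,0,0],0]]}}

```text
time_s: 32.85
tcp_pos: [0.6204, 0.1502, 0.0436]
ee_rot: [[0.209, -0.978, 0.002], [-0.978, -0.209, 0.001], [-0.0, -0.002, -1.0]]
wrist_force: [-0.5, -0.2, -1.9]
gripper_width: 0.451
gripper_force: 30.0
```

Request:
{"name": "apply_moves", "arguments": {"moves": [[[0,0,0],0],[[0,0,0.001],0],[[0,0,0],0],[[0,0,0],0]]}}

```text
time_s: 33.18
tcp_pos: [0.6199, 0.1496, 0.0417]
ee_rot: [[0.209, -0.978, 0.0], [-0.978, -0.209, 0.0], [-0.0, -0.0, -1.0]]
wrist_force: [-0.6, -0.3, -2.7]
gripper_width: 0.451
gripper_force: 30.0
```

Request:
{"name": "apply_moves", "arguments": {"moves": [[[0,0,0.001],0],[[0,0,0],0],[[0,0,0],0]]}}

```text
time_s: 33.43
tcp_pos: [0.6199, 0.1496, 0.0404]
ee_rot: [[0.209, -0.978, -0.0], [-0.978, -0.209, -0.0], [0.0, 0.0, -1.0]]
wrist_force: [0.2, -0.4, -1.3]
gripper_width: 0.449
gripper_force: 30.0
```

Request:
{"name": "apply_moves", "arguments": {"moves": [[[0,0,0.001],0],[[0,0,0],0],[[0,0,0],0]]}}

```text
time_s: 33.68
tcp_pos: [0.6199, 0.1496, 0.0394]
ee_rot: [[0.209, -0.978, -0.0], [-0.978, -0.209, -0.0], [0.0, 0.0, -1.0]]
wrist_force: [0.0, 0.6, -1.9]
gripper_width: 0.448
gripper_force: 30.0
```

Request:
{"name": "apply_moves", "arguments": {"moves": [[[0,0,0.001],0],[[0,0,0],0],[[0,0,0],0]]}}

```text
time_s: 33.93
tcp_pos: [0.6201, 0.1497, 0.0389]
ee_rot: [[0.209, -0.978, 0.001], [-0.978, -0.209, 0.0], [0.0, -0.001, -1.0]]
wrist_force: [-0.4, -0.5, -0.5]
gripper_width: 0.453
gripper_force: 30.0
```

Request:
{"name": "apply_moves", "arguments": {"moves": [[[0,0,0.001],0],[[0,0,0],0],[[0,0,0],0]]}}

```text
time_s: 34.18
tcp_pos: [0.6202, 0.1496, 0.0388]
ee_rot: [[0.209, -0.978, 0.001], [-0.978, -0.209, -0.0], [0.0, -0.001, -1.0]]
wrist_force: [-1.5, -0.6, 6.1]
gripper_width: 0.45
gripper_force: 30.0
```

Request:
{"name": "apply_moves", "arguments": {"moves": [[[0,0,0],0],[[0,0,0],0],[[0,0,0],0],[[0,0,0],0],[[0,0,0],0]], "hand": 0.054}}

```text
time_s: 34.6
tcp_pos: [0.6199, 0.1497, 0.0373]
ee_rot: [[0.209, -0.978, -0.0], [-0.978, -0.209, -0.0], [0.0, 0.0, -1.0]]
wrist_force: [0.3, -0.2, -0.4]
gripper_width: 0.615
gripper_force: 0.0
```

Request:
{"name": "apply_moves", "arguments": {"moves": [[[0,0,-0.012],0],[[0,0,-0.025],0],[[0,0,-0.035],0],[[0,0,-0.035],0],[[0,0,-0.03],0]]}}

```text
time_s: 35.02
tcp_pos: [0.6204, 0.1497, 0.178]
ee_rot: [[0.209, -0.978, 0.003], [-0.978, -0.209, 0.001], [0.0, -0.003, -1.0]]
wrist_force: [0.7, -0.4, 0.4]
gripper_width: 0.622
gripper_force: 0.0
```

Request:
{"name": "apply_moves", "arguments": {"moves": [[[-0.035,0,-0.01],0],[[-0.038,0,-0.01],0],[[-0.038,0,0],0],[[-0.038,0,0],0],[[-0.038,0,0],0]]}}

```text
time_s: 35.43
tcp_pos: [0.5804, 0.3341, 0.1962]
ee_rot: [[0.209, -0.978, 0.001], [-0.978, -0.209, 0.001], [-0.001, -0.002, -1.0]]
wrist_force: [1.0, -0.4, 0.3]
gripper_width: 0.622
gripper_force: 0.0
```

Request:
{"name": "apply_moves", "arguments": {"moves": [[[-0.038,0,0],0],[[-0.03,0,0],0],[[0,0,0],0],[[0,0,0],0]]}}

```text
time_s: 35.77
tcp_pos: [0.5658, 0.4007, 0.1948]
ee_rot: [[0.212, -0.977, 0.0], [-0.977, -0.212, -0.0], [0.0, -0.0, -1.0]]
wrist_force: [-0.4, -0.4, -0.1]
gripper_width: 0.619
gripper_force: 0.0
```

Run:
```python
from h import *
T=imaging.capture("top");S=imaging.capture("scene");s=r.sense();print(s['tcp_pos'],s['time_s'])
cv2.imwrite("pics/f.png",np.hstack([cv2.resize(T['frame'][100:250,270:470],(400,300)),cv2.resize(S['frame'][150:300,250:450],(400,300))]))
v=np.array([.6006,.0564]);a=np.radians(12.2);R=np.array([[np.cos(a),-np.sin(a)],[np.sin(a),np.cos(a)]])
for c in HSV:
  for b in blobs(T,c,100):
   x=solve([(T,np.array(b[:2]))],.076,(.6,.06))[0];print(c,np.round(b),np.round((x-v)@R*1e3))
```

```text
[0.56663225 0.39858595 0.19501299] 35.8667
red [384. 170. 283.] [-39. -86.]
red [377. 137. 274.] [ 38. -88.]
yellow [359. 174. 260.] [-36. -30.]
yellow [353. 142. 260.] [ 37. -33.]
yellow [ 389.   89. 1580.] [ 143. -141.]
green [307. 184. 222.] [-37.  88.]
green [301. 150. 226.] [40. 84.]
blue [334. 178. 244.] [-35.  28.]
blue [328. 145. 243.] [40. 25.]
```

View pics/f.png

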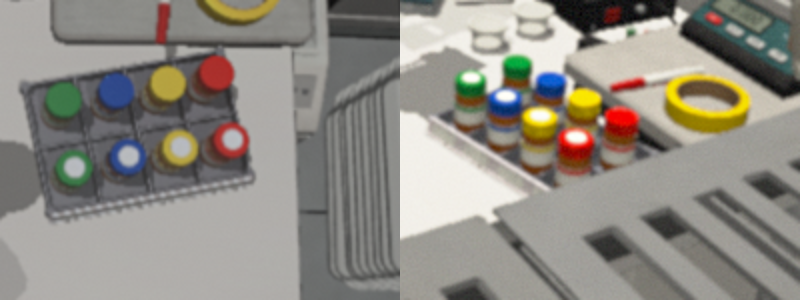

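All eight jars stand upright in their compartments, stickered ones in the front row (left part, row about 150) and each new jar behind its own colour (row about 90). I hand the job in.

```bash
python3 -c "
from station import r
print(r.finish_job())"
```

```text
the job is handed in; nothing more can be done
None
```

The job is done and handed in at about 36 s: the opened blue jar is in its lane's empty front compartment, and each of the four new jars stands upright behind the opened jar of its colour.

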